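# Make up two practical kits

## Task

Make up the two practical kits from the stock on the bench: the amber dropper bottle and the conical flask go into the blue tray, the white dropper bottle and the beaker into the yellow tray, in each tray the dropper bottle in the small pocket and the flask or beaker in the large one. Finish the blue kit before you start moving anything for the yellow one. Set each thing down gently, upright and flat on its pocket's floor, let go of it, and leave the crucible, the tape roll and the red rubber bulb where they are.

Things in the scene. Friction and masses are not known exactly. Their poses are not given: they have to be found in the camera images.
- blue_tray: Blue plastic kit tray, fixed to the bench, open on top, 148 x 86 mm outside, walls and divider 4 mm thick and 18 mm high, floor 4 mm thick. One cross divider makes two pockets, both 78 mm wide (tray y): the small pocket, 56 mm long, centred at tray x = -42 mm, and the large pocket, 80 mm long, centred at tray x = +30 mm. Origin: centre of the underside, on the bench; x runs along the tray from the small to the large pocket, z up.
- yellow_tray: Yellow plastic kit tray, fixed to the bench, open on top, 148 x 86 mm outside, walls and divider 4 mm thick and 18 mm high, floor 4 mm thick. One cross divider makes two pockets, both 78 mm wide (tray y): the small pocket, 56 mm long, centred at tray x = -42 mm, and the large pocket, 80 mm long, centred at tray x = +30 mm. Origin: centre of the underside, on the bench; x runs along the tray from the small to the large pocket, z up.
- amber_dropper: Dropper bottle of dark brown glass, black collar, red-brown rubber bulb on top. Round body 36 mm diameter up to 58 mm height, then a 22 mm collar to 70 mm, 12 mm bulb to 97 mm overall. 40 to 85 g. Stands upright; origin: centre of the underside, z up; round, so its yaw does not matter. Grip it round the body, just below the shoulder, about 55 mm above its base: there the fingers clear the tray's walls, and the bulb's top, 42 mm higher, clears the palm.
- white_dropper: Dropper bottle of white, milky plastic, black collar, red-brown rubber bulb on top. Round body 36 mm diameter up to 58 mm height, then a 22 mm collar to 70 mm, 12 mm bulb to 97 mm overall. 40 to 85 g. Stands upright; origin: centre of the underside, z up; round, so its yaw does not matter. Grip it round the body, just below the shoulder, about 55 mm above its base: there the fingers clear the tray's walls, and the bulb's top, 42 mm higher, clears the palm.
- flask: Small conical glass flask with a little pale pink filling, 58 mm diameter at the base, 105 mm high, tapering to a neck 28 mm in diameter from 76 mm up to the rim. 77 to 154 g. Origin: centre of the underside, z up; round, so its yaw does not matter. Grip the neck, about 92 mm above the base.
- beaker: Clear glass beaker with a pale blue filling (part of the model, it cannot spill), 70 mm high, round, about 52 mm diameter, open on top, with a small pouring lip that makes it 57 mm along its own y. 75 to 150 g. Origin: centre of the underside, z up. Grip it round the body about 46 mm above the base, along its own x or up to about 50 degrees from it, not across the lip.
- crucible_pot: White ceramic crucible, 44 mm diameter at the rim, 32 mm high; stays where it is. Origin: centre of the underside.
- tape: Roll of cream masking tape lying flat, 68 mm diameter, 24 mm high; stays where it is. Origin: centre of the underside. Fixed equipment behind it, to be passed in front (nearer the robot) or well above: a meter 0.10 m high at x over 0.49, y 0.05 to 0.29, and electrode stands with probes and rods up to 0.32 m high at x over 0.60, y -0.09 to 0.02, and x over 0.52, y over 0.45.
- red_bulb: Dark red rubber pipette bulb lying on the bench, 84 x 47 mm, 48 mm high; stays where it is. Origin: its underside, about the middle.
Mind the look-alikes: they are no part of the job. Of the things that look like the beaker, take the one that is nearest to the robot's base at the start. Leave any purple look-alike of the flask alone.

How it is judged:
By the outcome, as a careful person would: the job done as asked, in the order asked, and still so for the second after the job is handed in, with the robot touching nothing.
It also fails if it takes over 128 s, if anything falls off the work surface, if the arm or the gripper's body presses on something with over 40 N, if the wrist force passes 120 N, or if a joint passes its speed limit or range.

## Robot

A 6-joint arm with a two-finger parallel gripper is mounted at the origin on a cart in front of the work surface, level with it; the furniture and walls round the work are solid. World frame = base frame: x ahead of the robot, y to its left, z up, the work surface at z = 0. Lengths are in m, angles in degrees, forces in N, time in s.
With the tool pointing down it reaches from about 0.3 to 0.875 m from the base axis. Payload 6.4 kg.
Tool frame: the origin (TCP) lies at the very end of the fingers, on their centre line; the grasp point (between the pads) lies 19 mm behind it; z points along the fingers, y is the direction in which the jaws open and shut (so a half turn about z gives the same grasp; the last joint's range is limited). The gripper opens to 85 mm and grips with 20 to 120 N. Pads are 22 mm wide; open, the fingers measure 114 mm over their backs; the gripper's body (76 mm by 85 mm) begins 54 mm behind the grasp point. The pads swing forward as they close: fully open they stand 13 mm farther back than shut.
Start: joints at [64.842, 10.359, 92.074, -0, 77.567, -11.82], TCP at [0.133, 0.56, 0.231] pointing down, gripper open.
Joint ranges: [-171.53, 171.53], [-51.25, 118.39], [17.06, 147.69], [-65.23, 245.23], [0, 150.52], [-178.68, 178.68]. Speed limits (degrees/s): [147.25, 147.25, 172.46, 180, 180, 180].

## Interface

Orientations are given as [roll, pitch, yaw] about the fixed x, y, z axes, in that order (R = Rz(yaw) Ry(pitch) Rx(roll)).
In Python, from rig import env, eyes, order gives the robot as it stands.
- The arm moves only by the shell command python3 -m jog 'ROWS' [FORCE]. ROWS is JSON, a list of rows, each an object with "travel": the shift along the world's x, y, z in mm, a list of three; "spin": the turn about the world's z in rad; "gripper": the opening, from 0 (shut) to 1 (fully open). In form: [{"travel": [tx, ty, tz], "spin": spin, "gripper": gripper}, ...]. A call has 1 to 5 rows; each row shifts and turns the commanded pose from where the row before left it; what a row does not reach is not made up. A row lasts 1/12 s, in which the tool goes at most 41.7 mm and 7.16 degrees, less where a joint would pass 70% of its speed; a pose out of reach is approached as far as the arm can. A call is refused whole if a number of a shift passes 41.7 or a number of a turn 0.125, either way. A call with a gripper value outside its range is refused whole. The fingers move at their own pace and stop on an object; FORCE is the grip in N (left out, the last holds). Time passes only in rows, so rows that do not move let the fingers close. It gives the time, the measured TCP pose, the force and the opening at its end, in the units of the state.
- env.read_state(): the state, without advancing time (a new reading comes with each control period).
- eyes.capture(name): name is "side" or "top"; returns a dict with "pixels" (480x640x3 uint8, red, green, blue), "fx", "fy", "cx", "cy" (pixels), "extrinsics" (4x4, takes a point from world to camera coordinates). Camera axes: x right, y up, looking along -z (the intrinsics and any distortion apply to the point x, -y, -z); pixel columns grow to the right and rows downward; lengths in m; the calibration is good to about 2 mm. A picture is of the moment at which its call begins. There is no depth.
- order.job_done(): hands the job in, once; it reports no verdict.
The state is a dict: "t": time; "joint_pos": joint angles; "qd": joint speeds; "joint_efforts": joint torques, N m; "tcp_pos": TCP position; "orientation": TCP orientation; "force": force on the tool from outside, world axes, zero at the start; "torque": the same for the moment, N m; "width": opening from 0.0 (shut) to 1.0 (fully open).
Only numpy, scipy, OpenCV 4.12 (cv2) and the standard library are available. Lean on these libraries where they do the work, as an engineer would, in place of code of your own. Each camera call takes 0.05 s, during which the arm holds its last target.

## Working session

There is one attempt and no reset: what is moved stays moved. The work goes in short steps, Python scripts to look and compute and a shell command to move; the robot and the scene stay as the last step left them, time stands still between calls to the robot, and variables do not carry over. Pictures are saved under pics/ and viewed, and the job is handed in when it is done.

```bash
ls; mkdir -p pics
python3 - <<'E'
from rig import env, eyes, order
import cv2
print(env.read_state())
for n in("top","side"):
    c=eyes.capture(n); cv2.imwrite(f"pics/{n}0.png",c["pixels"][:,:,::-1]); print({k:v for k,v in c.items() if k!="pixels"})
E
```

```text
pics
{'t': 0.0, 'joint_pos': array([ 6.48396624e+01,  1.04025079e+01,  9.21342387e+01, -5.13381467e-04,
        7.75666040e+01, -1.18203684e+01]), 'qd': array([ 0.09577118,  0.04487955,  0.03797684,  0.00570733, -0.05675586,
       -0.03510538]), 'joint_efforts': array([-1.91710496e-03, -4.44874656e+01, -3.51331723e+01, -3.39541239e-04,
        9.02269618e-03, -2.98328359e-06]), 'tcp_pos': array([0.13240896, 0.55895997, 0.23035634]), 'orientation': array([-1.79898738e+02, -2.06802302e-02,  1.66660124e+02]), 'force': array([ 0.33265607,  0.02159435, -0.27909917]), 'torque': array([-0.00202323,  0.00976415,  0.04245163]), 'width': 0.9996214701146573}
{'fx': 542.0679934374199, 'fy': 542.0679934374199, 'cx': 308.7594336176951, 'cy': 242.01885498214105, 'extrinsics': array([[-0.003321  , -0.99995703,  0.00865489,  0.07493437],
       [ 0.98031636, -0.00154699,  0.19742703, -0.51907981],
       [-0.19740516,  0.00914019,  0.98027938, -1.33649868],
       [ 0.        ,  0.        ,  0.        ,  1.        ]])}
{'fx': 498.1346002609756, 'fy': 498.1346002609756, 'cx': 320.9566864263307, 'cy': 235.81942236632113, 'extrinsics': array([[-0.99604398,  0.08753246,  0.01531237,  0.51796779],
       [-0.0383766 , -0.57914475,  0.81432094,  0.04684719],
       [ 0.08014759,  0.81051183,  0.58021284, -1.38042471],
       [ 0.        ,  0.        ,  0.        ,  1.        ]])}
```

View pics/top0.png

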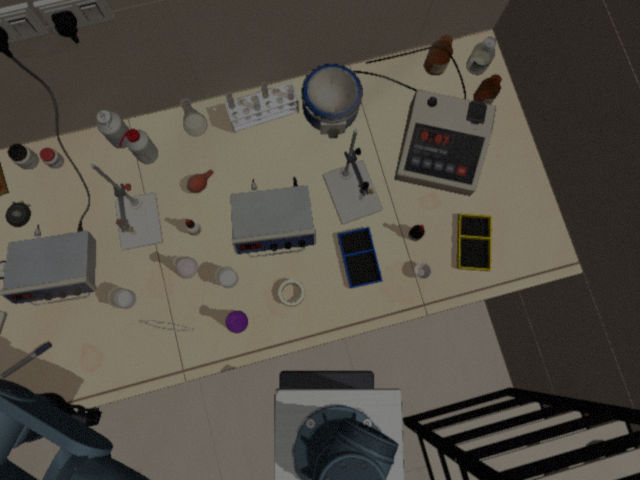

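View pics/side0.png

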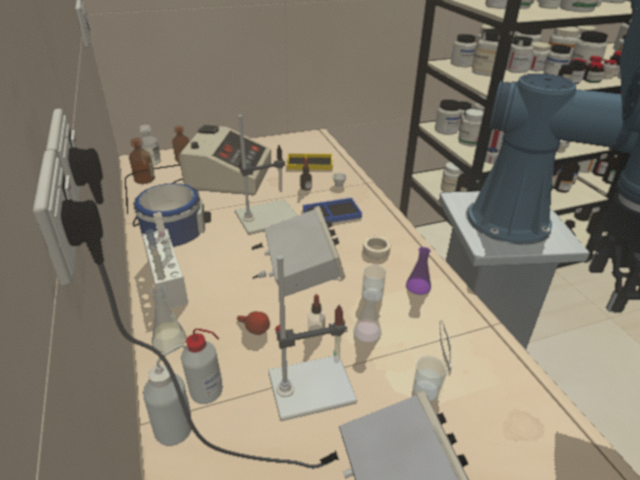

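```bash
cat > h.py <<'E'
import numpy as np, cv2
from rig import env, eyes, order
def cap(n,fn=None):
    c=eyes.capture(n)
    if fn: cv2.imwrite(fn,c["pixels"][:,:,::-1])
    return c
def ray(c,u,v):
    E=c["extrinsics"];R=E[:3,:3];t=E[:3,3]
    d=R.T@np.array([(u-c["cx"])/c["fx"],-(v-c["cy"])/c["fy"],-1.]);return -R.T@t,d
def at(c,u,v,z):
    o,d=ray(c,u,v);return (o+d*(z-o[2])/d[2]).round(4)
def proj(c,p):
    q=c["extrinsics"]@np.r_[p,1];return np.array([c["cx"]-c["fx"]*q[0]/q[2],c["cy"]+c["fy"]*q[1]/q[2]]).round(1)
def tri(c1,a,c2,b):
    o1,d1=ray(c1,*a);o2,d2=ray(c2,*b)
    s=np.linalg.lstsq(np.c_[d1,-d2],o2-o1,rcond=None)[0]
    p,q=o1+d1*s[0],o2+d2*s[1];return ((p+q)/2).round(4),round(np.linalg.norm(p-q),4)
def crop(src,x0,y0,x1,y1,k,fn,gain=1.5):
    im=cv2.imread(src)[y0:y1,x0:x1]
    im=cv2.convertScaleAbs(im,alpha=gain)
    im=cv2.resize(im,None,fx=k,fy=k,interpolation=cv2.INTER_CUBIC)
    for x in range((x0+9)//10*10,x1,10):
        cv2.line(im,(int((x-x0)*k),0),(int((x-x0)*k),6 if x%50 else 14),(0,255,0),1)
        if x%20==0: cv2.putText(im,str(x),(int((x-x0)*k)-10,24),0,.35,(0,0,255),1)
    for y in range((y0+9)//10*10,y1,10):
        cv2.line(im,(0,int((y-y0)*k)),(6,int((y-y0)*k)),(0,255,0),1)
        if y%20==0: cv2.putText(im,str(y),(8,int((y-y0)*k)+4),0,.35,(0,0,255),1)
    cv2.imwrite(fn,im)
E
python3 - <<'E'
from h import *
crop("pics/top0.png",100,200,260,340,5,"pics/c1.png",1.4)
crop("pics/top0.png",330,200,500,300,4.6,"pics/c2.png",1.6)
crop("pics/side0.png",290,240,460,410,3.5,"pics/c3.png",1.3)
crop("pics/side0.png",260,120,400,260,4.2,"pics/c4.png",1.5)
E
```

```text
(no output)
```

View pics/c1.png

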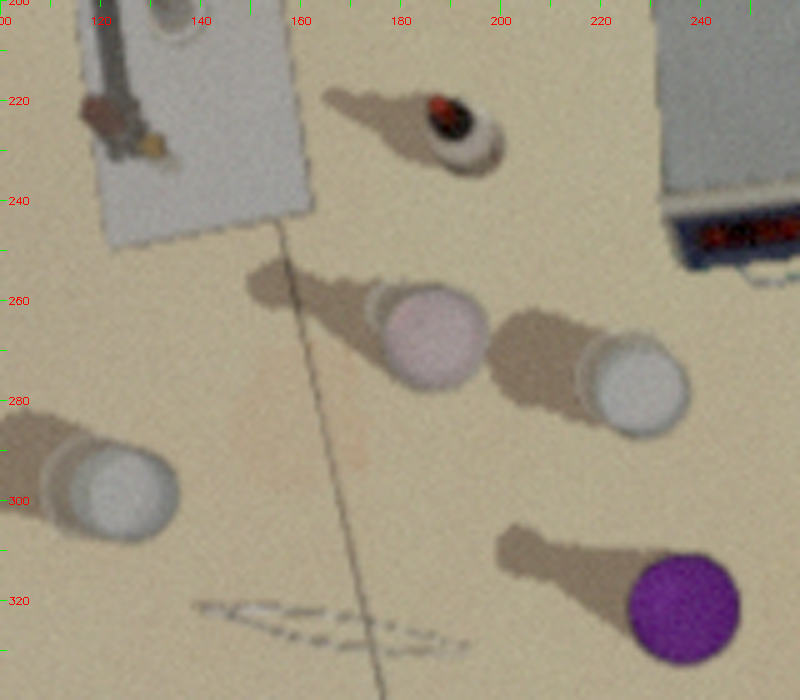

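View pics/c2.png

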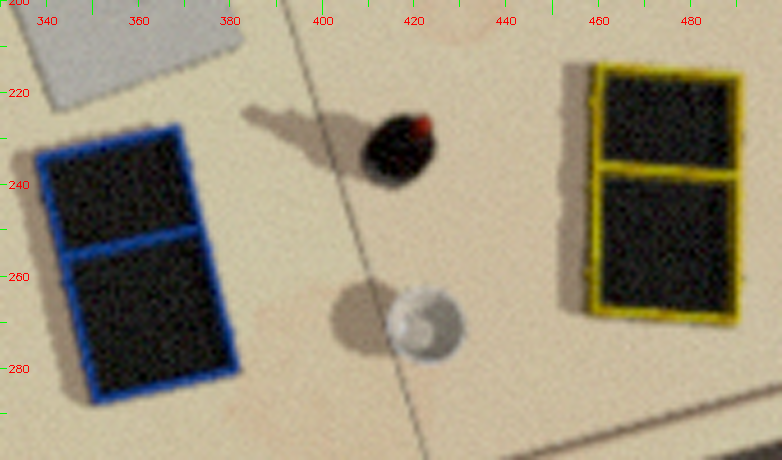

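View pics/c3.png

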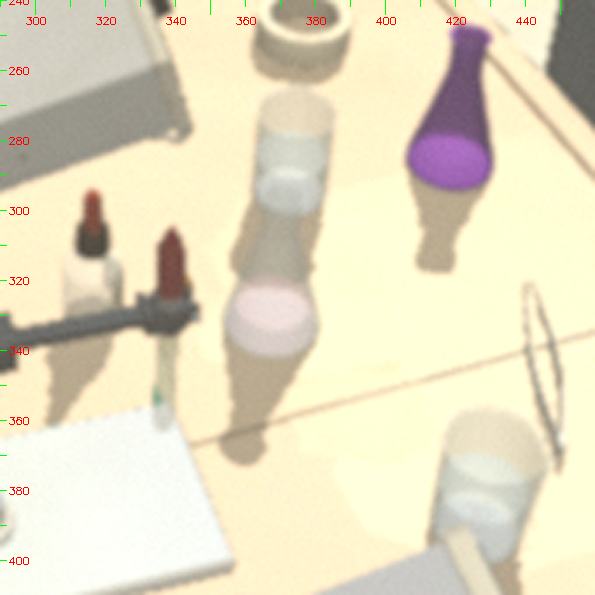

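View pics/c4.png

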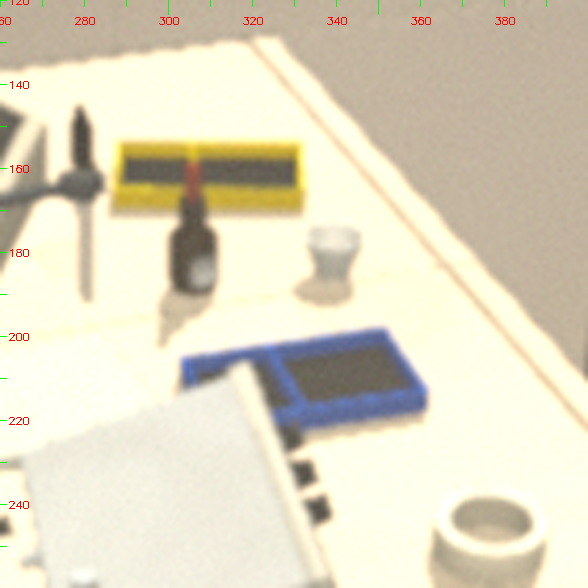

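Run:
```python
from h import *
t=cap("top");s=cap("side")
for n,c in(("t",t),("s",s)): print(n,ray(c,320,240)[0].round(3))
for n,P in {"blue":[(338,233.5),(369.5,226.5),(382.5,281.5),(350,288.5)],"yel":[(459,213),(491.5,215.5),(490.5,271),(457.5,268)]}.items():
    Q=np.array([at(t,u,v,.018) for u,v in P]);m=Q.mean(0)
    ax=(Q[2]+Q[3]-Q[0]-Q[1])/2;ay=(Q[1]+Q[2]-Q[0]-Q[3])/2
    print(n,Q[:,:2].tolist(),m,np.linalg.norm(ax),np.linalg.norm(ay),np.degrees(np.arctan2(ax[1],ax[0])),np.degrees(np.arctan2(ay[1],ay[0])))
    a=ax[:2]/np.linalg.norm(ax)
    print(" small",m[:2]-.042*a," large",m[:2]+.030*a)
print("amber bulbtop",tri(t,(421.5,226.5),s,(305.5,159)),"base",at(t,415.5,235,0.0))
print("white bulbtop",tri(t,(187.5,220.5),s,(316.3,294.5)))
print("flask disc",at(t,187,267.5,.015), tri(t,(187,267.5),s,(368,330)))
print("beaker fill",at(t,228,277.5,.03),tri(t,(228,277.5),s,(373,281)), "far",at(t,125,298.5,.03))
print("cruc",at(t,422.5,270.5,.032),"tape",at(t,290,292,.024),"purple",at(t,236.5,321,.015),"redbulb",at(t,199,183,.02))
```

```text
t [0.245 0.086 1.412]
s [0.628 1.101 0.755]
blue [[0.5488, -0.0037], [0.5676, -0.0872], [0.4214, -0.1172], [0.4035, -0.0327]] [ 0.485325 -0.0602    0.018   ] 0.1487054555152567 0.08598094265591648 -168.55783219974242 -77.677187330624
 small [ 0.52649027 -0.05186809]  large [ 0.45592124 -0.06615136]
yel [[0.6041, -0.3263], [0.5971, -0.4125], [0.4483, -0.3995], [0.4564, -0.3138]] [ 0.526475 -0.363025  0.018   ] 0.14879726139952978 0.08628096545588723 175.0844652912074 -95.02007712628877
 small [ 0.56832053 -0.36662386]  large [ 0.49658534 -0.36045439]
amber bulbtop (array([ 0.5489, -0.2074,  0.0955]), np.float64(0.0011)) base [ 0.5483 -0.2118  0.    ]
white bulbtop (array([0.5646, 0.3762, 0.0959]), np.float64(0.0018))
flask disc [0.4595 0.39   0.015 ] (array([0.4593, 0.3924, 0.0064]), np.float64(0.0032))
beaker fill [0.4311 0.2808 0.03  ] (array([0.43  , 0.2795, 0.0393]), np.float64(0.0003)) far [0.378  0.5407 0.03  ]
cruc [ 0.4479 -0.2191  0.032 ] tape [0.3942 0.1219 0.024 ] purple [0.3214 0.2583 0.015 ] redbulb [0.687  0.3663 0.02  ]
```

```bash
cat > ov.py <<'E'
from h import *
def circ(im,c,x,y,z,r,col,k,x0,y0):
    a=np.linspace(0,2*np.pi,60)
    p=np.array([proj(c,[x+r*np.cos(i),y+r*np.sin(i),z]) for i in a])
    p=((p-[x0,y0]+.5)*k).astype(np.int32);cv2.polylines(im,[p],True,col,1,cv2.LINE_AA)
prof={"d":[(0,.018),(.058,.018),(.07,.011),(.097,.006)],"f":[(0,.029),(.076,.014),(.105,.014)],"b":[(0,.026),(.07,.026)],"c":[(.032,.022)],"t":[(0.024,.034)]}
def over(c,objs,x0,y0,x1,y1,k,fn,gain=1.4):
    im=cv2.convertScaleAbs(c["pixels"][y0:y1,x0:x1,::-1],alpha=gain)
    im=cv2.resize(im,None,fx=k,fy=k,interpolation=cv2.INTER_CUBIC)
    for kind,x,y,*z in objs:
        for h,r in prof[kind]: circ(im,c,x,y,h+(z[0] if z else 0),r,(0,255,0),k,x0,y0)
    cv2.imwrite(fn,im)
E
python3 - <<'E'
from ov import *
t=cap("top");s=cap("side")
O=[("d",.5489,-.209),("d",.5646,.3762),("f",.4595,.3905),("b",.4305,.28)]
a=cv2.imread
over(t,O,160,200,260,300,4,"pics/o1.png");over(s,O,290,250,390,350,4,"pics/o2.png")
over(t,O,380,200,440,260,4,"pics/o3.png");over(s,O,280,140,340,200,4,"pics/o4.png")
top=np.hstack([a("pics/o1.png"),a("pics/o2.png")]);b=np.hstack([a("pics/o3.png"),a("pics/o4.png"),np.zeros((240,320,3),np.uint8)])
cv2.imwrite("pics/o5.png",np.vstack([top,b])[:600])
E
```

```text
(no output)
```

View pics/o5.png

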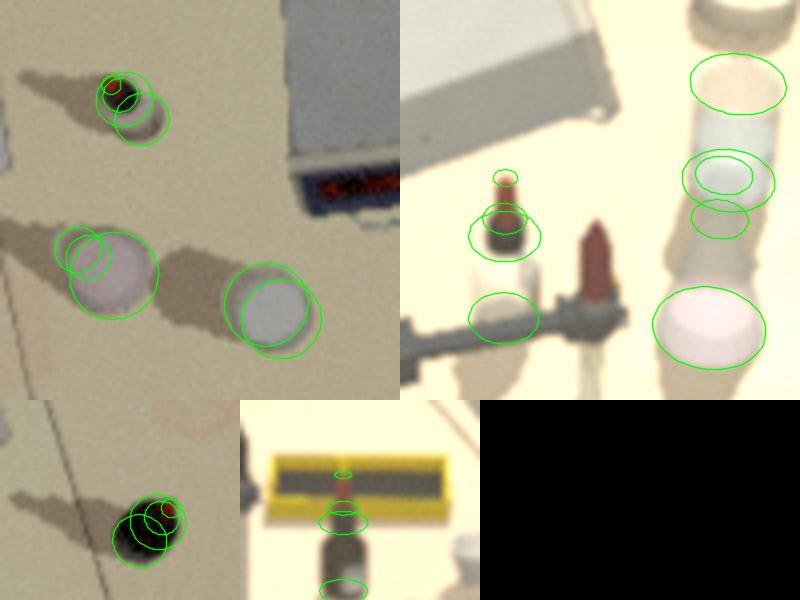

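Run:
```python
from h import *
t=cap("top");s=cap("side")
crop("pics/top0.png",210,260,245,295,11,"pics/b1.png",1.4)
crop("pics/side0.png",355,255,395,305,8,"pics/b2.png",1.1)
a=cv2.imread("pics/b1.png");b=cv2.imread("pics/b2.png");h=max(a.shape[0],b.shape[0])
p=lambda i:cv2.copyMakeBorder(i,0,h-i.shape[0],0,0,0)
cv2.imwrite("pics/b3.png",np.hstack([p(a),p(b)]))
print("colorimeter front", at(t,398,183,0.03),at(t,470,193,0.03))
```

```text
colorimeter front [ 0.6835 -0.1647  0.03  ] [ 0.6557 -0.3553  0.03  ]
```

View pics/b3.png

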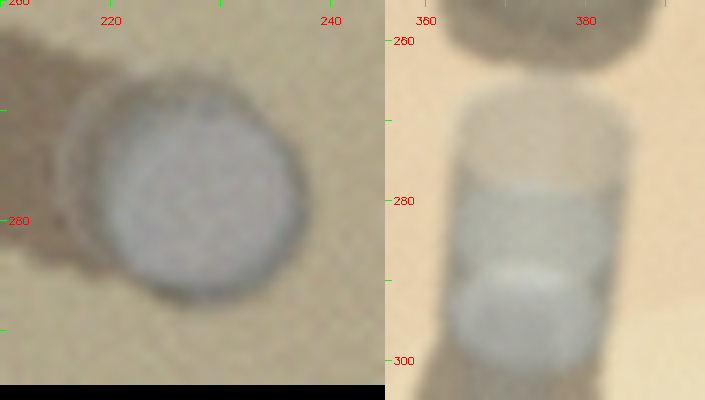

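Candidates. Amber bottle: only (417,232) top; the brown bottles at (437,55) and (487,90) are the background reagent bottles. Flask: pink at (187,267); the purple one (236,321) and the clear one at (195,120) are look-alikes. Beaker: (228,277) at r≈0.51 m against (122,298) at r≈0.66 m, so the first. White dropper: (192,227). The crops confirm these, and the tray dimensions measure 148.7x86.

```bash
python3 -m jog '[{"travel":[17,-32,0],"spin":0.088,"gripper":1},{"travel":[17,-32,0],"spin":0.088,"gripper":1},{"travel":[17,-32,0],"spin":0.088,"gripper":1},{"travel":[17,-32,0],"spin":0.088,"gripper":1},{"travel":[17,-32,0],"spin":0.088,"gripper":1}]' 30
python3 -m jog '[{"travel":[17,-32,0],"spin":0,"gripper":1},{"travel":[17,-32,0],"spin":0,"gripper":1},{"travel":[17,-32,0],"spin":0,"gripper":1},{"travel":[17,-32,0],"spin":0,"gripper":1},{"travel":[17,-32,0],"spin":0,"gripper":1}]'
```

```text
t: 0.82
tcp_pos: [0.2179, 0.3981, 0.2313]
orientation: [180.0, 0.0, -167.8]
force: [0.4, 0.2, -0.4]
width: 0.999
t: 1.23
tcp_pos: [0.3031, 0.238, 0.2316]
orientation: [180.0, 0.1, -168.1]
force: [1.0, 0.0, -0.2]
width: 1.001
```

```bash
python3 -m jog '[{"travel":[17,-32,0],"spin":0,"gripper":1},{"travel":[17,-32,0],"spin":0,"gripper":1},{"travel":[17,-32,0],"spin":0,"gripper":1},{"travel":[17,-32,0],"spin":0,"gripper":1},{"travel":[17,-32,0],"spin":0,"gripper":1}]'
python3 -m jog '[{"travel":[18,-32,0],"spin":0,"gripper":1},{"travel":[18,-32,0],"spin":0,"gripper":1},{"travel":[18,-32,0],"spin":0,"gripper":1},{"travel":[18,-32,0],"spin":0,"gripper":1},{"travel":[18,-32,0],"spin":0,"gripper":1}]'
python3 -m jog '[{"travel":[18,-32,0],"spin":0,"gripper":1},{"travel":[18,-32,0],"spin":0,"gripper":1},{"travel":[18,-32,0],"spin":0,"gripper":1},{"travel":[17,-32,0],"spin":0,"gripper":1},{"travel":[0,0,0],"spin":0,"gripper":1}]'
```

```text
t: 1.65
tcp_pos: [0.3882, 0.0777, 0.2317]
orientation: [-180.0, 0.1, -168.1]
force: [1.1, 0.1, 1.2]
width: 1.0
t: 2.07
tcp_pos: [0.4783, -0.0824, 0.2314]
orientation: [-180.0, 0.0, -168.2]
force: [0.3, 0.2, -0.4]
width: 0.997
t: 2.48
tcp_pos: [0.5504, -0.2142, 0.2307]
orientation: [-179.9, 0.0, -168.4]
force: [-0.8, -0.2, 0.0]
width: 0.997
```

Run:
```python
from ov import *
t=cap("top","pics/t1.png");s=cap("side","pics/s1.png")
crop("pics/t1.png",330,170,500,290,4.6,"pics/c5.png",1.6)
crop("pics/s1.png",260,100,400,220,4.6,"pics/c6.png",1.4)
```

```text
(no output)
```

View pics/c6.png

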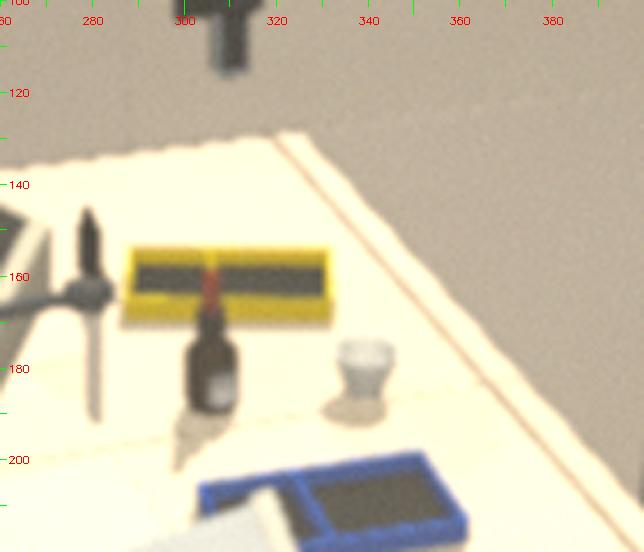

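The fingers (tip at 309,115) stand above the amber bottle (axis at 306, base at 190). Checking this against the projection.

Run:
```python
from h import *
s=cap("side");t=cap("top");p=env.read_state()["tcp_pos"];print(p,proj(s,p),proj(s,[p[0],p[1],.055]),"amber est",proj(s,[.549,-.209,.03]),proj(s,[.549,-.2095,.0]),proj(t,p))
```

```text
[ 0.54812403 -0.20766306  0.23093518] [305.5 114.4] [305.6 171.3] amber est [305.3 178.5] [305.3 187.2] [434.4 213.5]
```

```bash
python3 -m jog '[{"travel":[0,-1,-30],"spin":0,"gripper":1},{"travel":[0,0,-30],"spin":0,"gripper":1},{"travel":[0,0,-30],"spin":0,"gripper":1},{"travel":[0,0,-30],"spin":0,"gripper":1},{"travel":[0,0,-30],"spin":0,"gripper":1}]'
python3 -m jog '[{"travel":[0,0,-20],"spin":0,"gripper":1},{"travel":[0,0,-15],"spin":0,"gripper":1},{"travel":[0,0,-12],"spin":0,"gripper":1},{"travel":[0,0,0],"spin":0,"gripper":1},{"travel":[0,0,0],"spin":0,"gripper":1}]'
```

```text
t: 3.1
tcp_pos: [0.5484, -0.2078, 0.0808]
orientation: [-180.0, 0.0, -168.0]
force: [1.3, 0.1, -0.3]
width: 1.001
t: 3.52
tcp_pos: [0.5485, -0.2086, 0.0346]
orientation: [180.0, -0.0, -168.1]
force: [-0.1, -0.3, 0.1]
width: 1.004
```

Close.

```bash
python3 -m jog '[{"travel":[0,0,0],"spin":0,"gripper":0.5},{"travel":[0,0,0],"spin":0,"gripper":0.4},{"travel":[0,0,0],"spin":0,"gripper":0.2},{"travel":[0,0,0],"spin":0,"gripper":0.2},{"travel":[0,0,0],"spin":0,"gripper":0.2}]' 30
python3 -m jog '[{"travel":[0,0,0],"spin":0,"gripper":0.2},{"travel":[0,0,0],"spin":0,"gripper":0.2},{"travel":[0,0,0],"spin":0,"gripper":0.2},{"travel":[0,0,0],"spin":0,"gripper":0.2},{"travel":[0,0,0],"spin":0,"gripper":0.2}]'
python3 - <<'E'
from h import *
s=cap("side","pics/s2.png");t=cap("top","pics/t2.png")
crop("pics/s2.png",260,100,400,220,4.6,"pics/c6.png",1.4)
E
```

```text
t: 3.93
tcp_pos: [0.5493, -0.2098, 0.0354]
orientation: [-179.9, 0.1, -168.1]
force: [-0.0, 1.0, 5.1]
width: 0.38
t: 4.35
tcp_pos: [0.5493, -0.2098, 0.0354]
orientation: [-179.9, 0.1, -168.1]
force: [-0.7, 1.6, 5.3]
width: 0.384
```

View pics/c6.png

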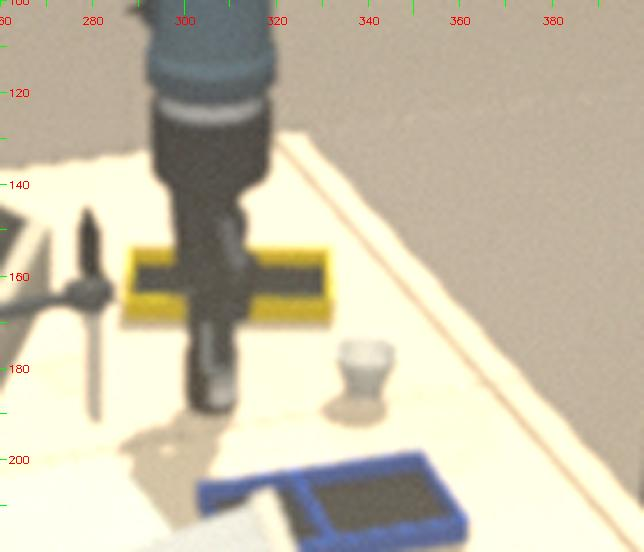

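```bash
python3 -m jog '[{"travel":[0,0,10],"spin":0,"gripper":0.2},{"travel":[0,0,20],"spin":0,"gripper":0.2},{"travel":[0,0,25],"spin":0,"gripper":0.2},{"travel":[0,0,25],"spin":0,"gripper":0.2},{"travel":[0,0,0],"spin":0,"gripper":0.2}]'
python3 - <<'E'
from h import *
s=cap("side","pics/s3.png")
crop("pics/s3.png",260,80,400,220,4.2,"pics/c6.png",1.4)
E
```

```text
t: 4.87
tcp_pos: [0.5517, -0.2114, 0.1204]
orientation: [-179.6, 0.4, -168.1]
force: [1.1, -0.7, -0.1]
width: 0.384
```

View pics/c6.png

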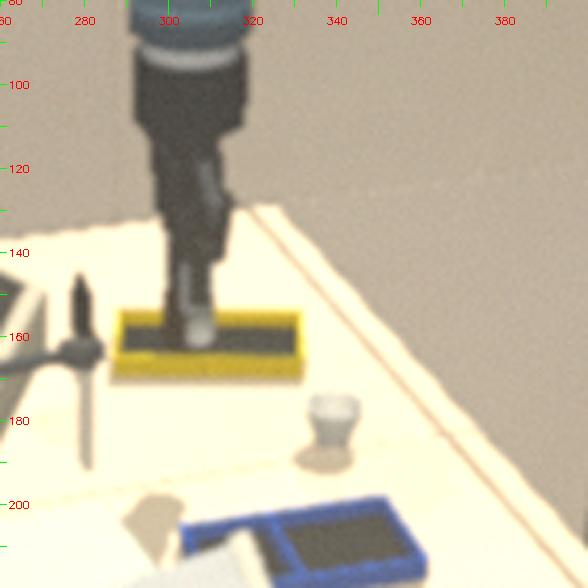

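```bash
python3 -m jog '[{"travel":[-3,20,0],"spin":0,"gripper":0.2},{"travel":[-4,30,0],"spin":0,"gripper":0.2},{"travel":[-4,30,0],"spin":0,"gripper":0.2},{"travel":[-4,30,0],"spin":0,"gripper":0.2},{"travel":[-4,26,0],"spin":0,"gripper":0.2}]'
python3 -m jog '[{"travel":[-4,16,-5],"spin":0,"gripper":0.2},{"travel":[-1,5,-10],"spin":0,"gripper":0.2},{"travel":[0,0,-15],"spin":0,"gripper":0.2},{"travel":[0,0,-10],"spin":0,"gripper":0.2},{"travel":[0,0,0],"spin":0,"gripper":0.2}]'
python3 - <<'E'
from h import *
s=cap("side","pics/s4.png");t=cap("top","pics/t4.png");print(env.read_state()["tcp_pos"])
crop("pics/s4.png",260,120,400,240,4.2,"pics/c6.png",1.4)
crop("pics/t4.png",320,180,440,300,4.2,"pics/c7.png",1.8)
cv2.imwrite("pics/c8.png",np.vstack([cv2.imread("pics/c6.png")]))
E
```

```text
t: 5.33
tcp_pos: [0.5283, -0.0716, 0.1133]
orientation: [179.9, -0.1, -168.1]
force: [0.4, 0.2, 1.0]
width: 0.386
t: 5.75
tcp_pos: [0.5224, -0.0524, 0.0711]
orientation: [179.9, -0.3, -168.2]
force: [-1.1, -0.4, -0.7]
width: 0.384
[ 0.52413043 -0.05304318  0.0734127 ]
```

View pics/c6.png

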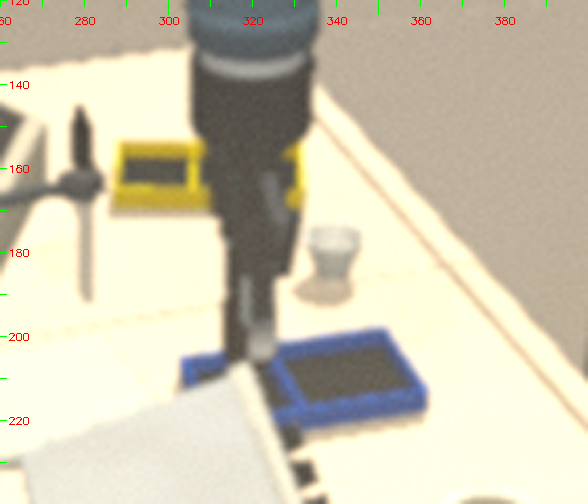

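View pics/c7.png

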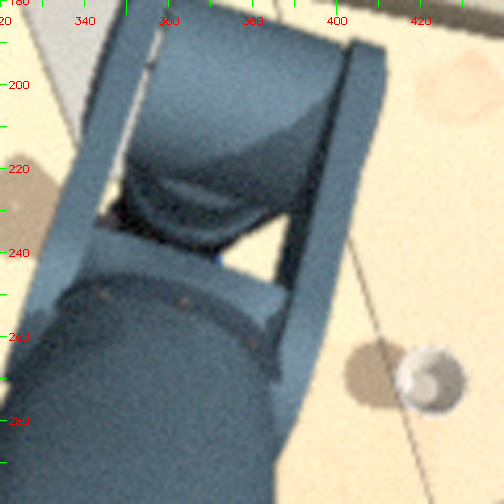

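```bash
python3 -m jog '[{"travel":[2,1,-10],"spin":0,"gripper":0.2},{"travel":[0,0,-10],"spin":0,"gripper":0.2},{"travel":[0,0,-7],"spin":0,"gripper":0.2},{"travel":[0,0,-3],"spin":0,"gripper":0.2},{"travel":[0,0,0],"spin":0,"gripper":0.2}]'
python3 -m jog '[{"travel":[0,0,-2],"spin":0,"gripper":0.2},{"travel":[0,0,-1],"spin":0,"gripper":0.2},{"travel":[0,0,0],"spin":0,"gripper":0.2}]'
```

```text
t: 6.27
tcp_pos: [0.5257, -0.0513, 0.043]
orientation: [179.9, -0.1, -168.1]
force: [0.5, -0.5, -0.9]
width: 0.381
t: 6.52
tcp_pos: [0.5267, -0.0515, 0.0414]
orientation: [-180.0, 0.0, -168.1]
force: [0.0, 0.2, -1.1]
width: 0.383
```

```bash
python3 -m jog '[{"travel":[0,0,-1],"spin":0,"gripper":0.2},{"travel":[0,0,0],"spin":0,"gripper":0.2}]'
python3 -m jog '[{"travel":[0,0,-1],"spin":0,"gripper":0.2},{"travel":[0,0,0],"spin":0,"gripper":0.2}]'
```

```text
t: 6.68
tcp_pos: [0.5268, -0.0515, 0.0404]
orientation: [-180.0, 0.0, -168.1]
force: [0.6, -0.4, -0.5]
width: 0.383
t: 6.85
tcp_pos: [0.5269, -0.0515, 0.0395]
orientation: [-180.0, 0.0, -168.1]
force: [0.4, 0.1, 0.1]
width: 0.386
```

```bash
python3 -m jog '[{"travel":[0,0,-1],"spin":0,"gripper":0.2},{"travel":[0,0,0],"spin":0,"gripper":0.2},{"travel":[0,0,0],"spin":0,"gripper":0.2}]'
```

```text
t: 7.1
tcp_pos: [0.5273, -0.0516, 0.0394]
orientation: [-180.0, 0.1, -168.1]
force: [-1.8, 0.6, 8.3]
width: 0.383
```

```bash
python3 -m jog '[{"travel":[0,0,0],"spin":0,"gripper":0.5},{"travel":[0,0,0],"spin":0,"gripper":0.7},{"travel":[0,0,0],"spin":0,"gripper":0.8},{"travel":[0,0,0],"spin":0,"gripper":0.8},{"travel":[0,0,0],"spin":0,"gripper":0.8}]'
python3 -m jog '[{"travel":[0,0,15],"spin":0,"gripper":0.8},{"travel":[0,0,30],"spin":0,"gripper":0.8},{"travel":[0,0,35],"spin":0,"gripper":0.8},{"travel":[0,0,35],"spin":0,"gripper":0.8},{"travel":[0,0,35],"spin":0,"gripper":0.8}]'
python3 -m jog '[{"travel":[-5,20,20],"spin":0,"gripper":0.8},{"travel":[-10,35,0],"spin":0,"gripper":1},{"travel":[-12,35,0],"spin":0,"gripper":1},{"travel":[-12,38,0],"spin":0,"gripper":1},{"travel":[-12,38,0],"spin":0,"gripper":1}]'
python3 - <<'E'
from ov import *
s=cap("side","pics/s5.png");t=cap("top","pics/t5.png")
O=[("d",.5265,-.052,.004)]
over(t,O,320,200,420,300,4,"pics/o1.png",1.8);over(s,O,270,160,370,260,4,"pics/o2.png")
cv2.imwrite("pics/o5.png",np.hstack([cv2.imread("pics/o1.png"),cv2.imread("pics/o2.png")]))
E
```

```text
t: 7.52
tcp_pos: [0.5265, -0.0515, 0.0381]
orientation: [180.0, -0.0, -168.1]
force: [0.2, -0.5, -0.1]
width: 0.799
t: 7.93
tcp_pos: [0.5261, -0.0514, 0.1895]
orientation: [180.0, -0.0, -168.1]
force: [0.9, 0.5, -0.3]
width: 0.799
t: 8.35
tcp_pos: [0.4749, 0.1157, 0.2085]
orientation: [-180.0, 0.0, -168.2]
force: [0.5, 0.7, 0.9]
width: 1.002
```

View pics/o5.png

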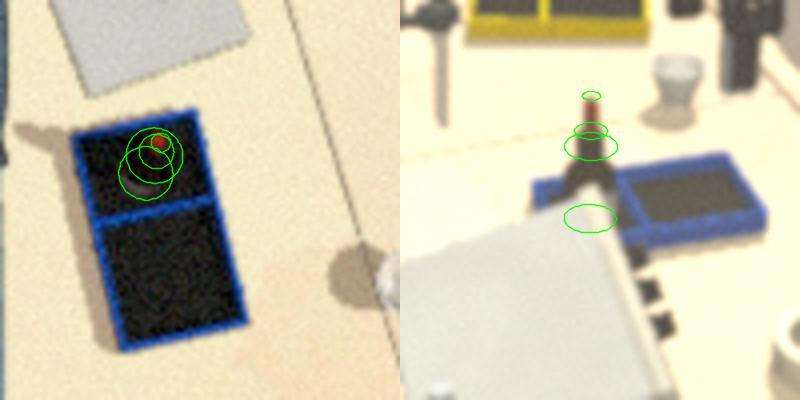

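```bash
python3 -m jog '[{"travel":[-4,34,0],"spin":0,"gripper":1},{"travel":[-3,34,0],"spin":0,"gripper":1},{"travel":[-3,34,0],"spin":0,"gripper":1},{"travel":[-3,34,0],"spin":0,"gripper":1},{"travel":[-2,34,0],"spin":0,"gripper":1}]'
python3 -m jog '[{"travel":[0,34,0],"spin":0,"gripper":1},{"travel":[0,34,0],"spin":0,"gripper":1},{"travel":[0,28,0],"spin":0,"gripper":1},{"travel":[0,12,0],"spin":0,"gripper":1},{"travel":[0,0,0],"spin":0,"gripper":1}]'
python3 - <<'E'
from ov import *
s=cap("side","pics/s6.png");t=cap("top","pics/t6.png");print(env.read_state()["tcp_pos"])
crop("pics/s6.png",310,200,430,350,4,"pics/c6.png",1.2)
E
```

```text
t: 8.87
tcp_pos: [0.4606, 0.2854, 0.2082]
orientation: [-180.0, 0.0, -168.2]
force: [0.4, -0.3, -1.4]
width: 0.998
t: 9.28
tcp_pos: [0.4606, 0.3941, 0.2078]
orientation: [180.0, -0.0, -168.0]
force: [-0.2, -0.7, -0.0]
width: 1.0
[0.46076479 0.39156528 0.20772623]
```

View pics/c6.png

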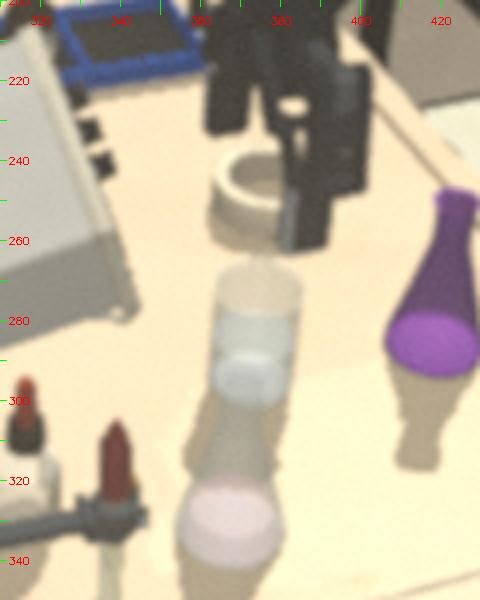

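Run:
```python
from ov import *
s=cap("side");t=cap("top")
O=[("f",.4595,.392)]
over(t,O,160,230,220,290,6.5,"pics/o1.png",1.5);over(s,O,340,280,400,340+0,6.5,"pics/o2.png",1.1)
cv2.imwrite("pics/o5.png",np.hstack([cv2.imread("pics/o1.png"),cv2.imread("pics/o2.png")]))
```

```text
(no output)
```

View pics/o5.png

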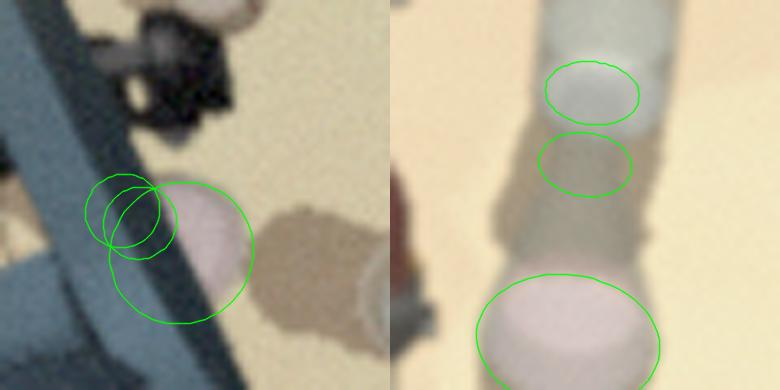

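```bash
python3 -m jog '[{"travel":[-1,1,-30],"spin":0,"gripper":1},{"travel":[0,0,-30],"spin":0,"gripper":1},{"travel":[0,0,-30],"spin":0,"gripper":1},{"travel":[0,0,-25],"spin":0,"gripper":1},{"travel":[0,0,-21],"spin":0,"gripper":1}]' 35
python3 -m jog '[{"travel":[0,0,0],"spin":0,"gripper":0.6},{"travel":[0,0,0],"spin":0,"gripper":0.4},{"travel":[0,0,0],"spin":0,"gripper":0.3},{"travel":[0,0,0],"spin":0,"gripper":0.1},{"travel":[0,0,0],"spin":0,"gripper":0.1}]'
python3 -m jog '[{"travel":[0,0,0],"spin":0,"gripper":0.1},{"travel":[0,0,0],"spin":0,"gripper":0.1},{"travel":[0,0,0],"spin":0,"gripper":0.1},{"travel":[0,0,0],"spin":0,"gripper":0.1}]'
python3 - <<'E'
from ov import *
s=cap("side","pics/s7.png");print(env.read_state()["tcp_pos"])
crop("pics/s7.png",310,230,430,350,5,"pics/c6.png",1.2)
E
```

```text
t: 9.9
tcp_pos: [0.4594, 0.3913, 0.0704]
orientation: [-179.9, -0.1, -168.2]
force: [0.1, -0.4, -0.1]
width: 1.0
t: 10.32
tcp_pos: [0.461, 0.394, 0.0744]
orientation: [179.9, 0.2, -168.1]
force: [0.4, 0.6, 4.0]
width: 0.299
t: 10.65
tcp_pos: [0.4612, 0.394, 0.0746]
orientation: [180.0, 0.2, -168.1]
force: [1.1, -2.3, 7.2]
width: 0.294
[0.4611857  0.39403759 0.07453296]
```

View pics/c6.png

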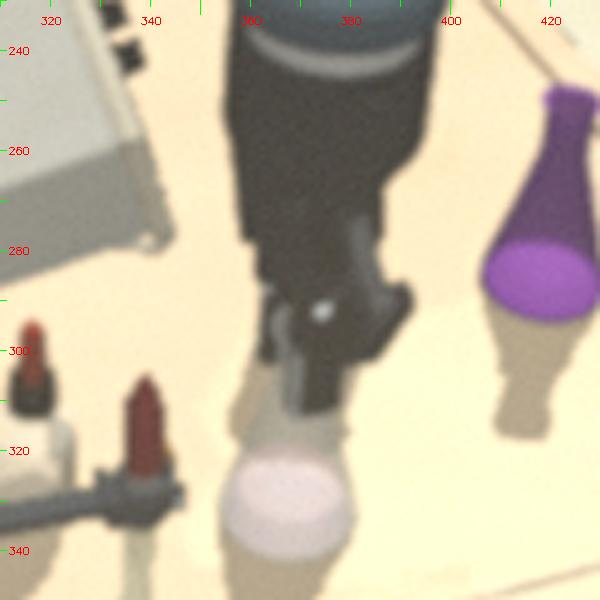

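```bash
python3 -m jog '[{"travel":[0,0,8],"spin":0,"gripper":0.1},{"travel":[0,0,15],"spin":0,"gripper":0.1},{"travel":[0,0,25],"spin":0,"gripper":0.1},{"travel":[0,0,25],"spin":0,"gripper":0.1},{"travel":[0,0,25],"spin":0,"gripper":0.1}]'
python3 -m jog '[{"travel":[0,0,25],"spin":0,"gripper":0.1},{"travel":[0,0,15],"spin":0,"gripper":0.1},{"travel":[0,0,8],"spin":0,"gripper":0.1},{"travel":[0,0,0],"spin":0,"gripper":0.1}]'
python3 - <<'E'
from ov import *
s=cap("side","pics/s8.png");print(env.read_state())
crop("pics/s8.png",310,180,430,350,3.5,"pics/c6.png",1.2)
E
```

```text
t: 11.12
tcp_pos: [0.4591, 0.3935, 0.1716]
orientation: [180.0, -0.0, -168.1]
force: [0.2, 0.7, 0.5]
width: 0.289
t: 11.45
tcp_pos: [0.4605, 0.3942, 0.221]
orientation: [179.9, 0.2, -168.1]
force: [0.8, 0.2, -1.1]
width: 0.287
{'t': 11.5, 'joint_pos': array([ 2.93502019e+01,  1.47139296e+01,  8.83166716e+01,  4.48309414e-03,
        7.68842580e+01, -7.25326714e+01]), 'qd': array([-0.1262899 ,  1.7250108 ,  1.96091415,  0.05508143, -0.5366595 ,
       -0.01961838]), 'joint_efforts': array([ 5.97091648e-02, -5.03282297e+01, -3.67449474e+01,  1.68953400e-03,
        8.82637734e-02, -3.11179901e-04]), 'tcp_pos': array([0.45978288, 0.3937235 , 0.21902663]), 'orientation': array([ 1.79970278e+02,  7.99037982e-02, -1.68118161e+02]), 'force': array([ 0.55434445,  0.4128792 , -0.6861184 ]), 'torque': array([0.0201187 , 0.03906441, 0.03338429]), 'width': 0.28295439363724134}
```

View pics/c6.png

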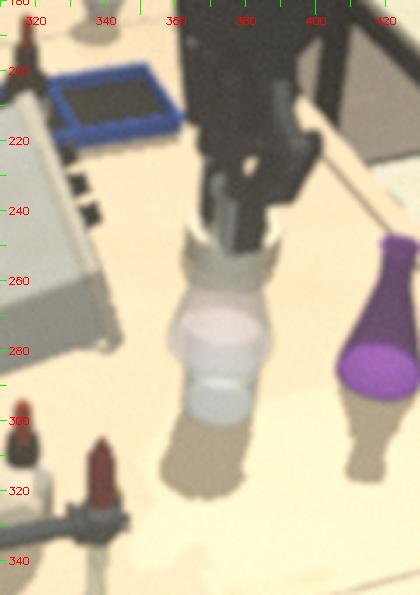

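Run:
```python
from ov import *
s=cap("side");t=cap("top","pics/t8.png")
print(env.read_state()["width"])
p=env.read_state()["tcp_pos"]
over(s,[("f",p[0],p[1],p[2]-.0745)],330,210,430,310,6,"pics/o2.png",1.2)
```

```text
0.2865616087038825
```

View pics/o2.png

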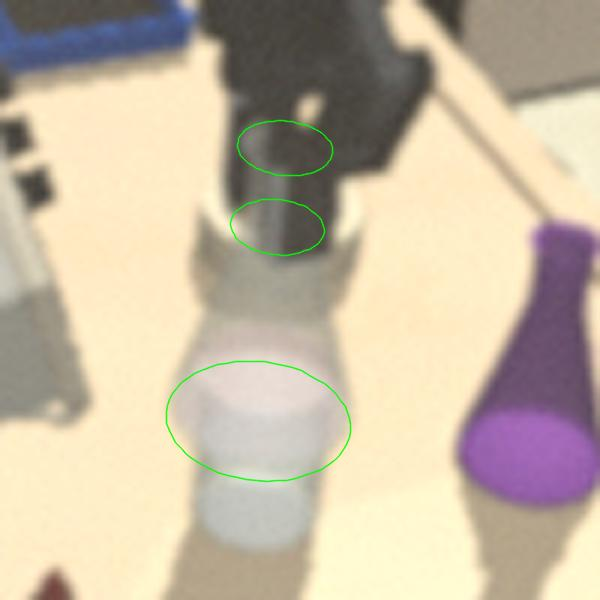

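```bash
python3 -m jog '[{"travel":[-4,-10,0],"spin":0,"gripper":0.1},{"travel":[0,-20,0],"spin":0,"gripper":0.1},{"travel":[0,-30,0],"spin":0,"gripper":0.1},{"travel":[0,-30,0],"spin":0,"gripper":0.1},{"travel":[0,-30,0],"spin":0,"gripper":0.1}]'
python3 -m jog '[{"travel":[0,-30,0],"spin":0,"gripper":0.1},{"travel":[0,-30,0],"spin":0,"gripper":0.1},{"travel":[0,-30,0],"spin":0,"gripper":0.1},{"travel":[0,-30,0],"spin":0,"gripper":0.1},{"travel":[0,-30,0],"spin":0,"gripper":0.1}]'
python3 -m jog '[{"travel":[0,-30,0],"spin":0,"gripper":0.1},{"travel":[0,-30,0],"spin":0,"gripper":0.1},{"travel":[0,-30,0],"spin":0,"gripper":0.1},{"travel":[0,-30,0],"spin":0,"gripper":0.1},{"travel":[0,-30,0],"spin":0,"gripper":0.1}]'
python3 -m jog '[{"travel":[0,-22,0],"spin":0,"gripper":0.1},{"travel":[0,-12,0],"spin":0,"gripper":0.1},{"travel":[0,-4,0],"spin":0,"gripper":0.1},{"travel":[0,0,-10],"spin":0,"gripper":0.1},{"travel":[0,0,-10],"spin":0,"gripper":0.1}]'
```

```text
t: 12.02
tcp_pos: [0.4543, 0.2722, 0.2162]
orientation: [-180.0, -0.2, -168.1]
force: [0.6, -0.7, -0.4]
width: 0.285
t: 12.43
tcp_pos: [0.4543, 0.1222, 0.2166]
orientation: [180.0, -0.2, -168.1]
force: [0.6, 0.2, -0.8]
width: 0.287
t: 12.85
tcp_pos: [0.4544, -0.0276, 0.2167]
orientation: [179.9, -0.1, -168.1]
force: [1.7, -0.4, -0.1]
width: 0.289
t: 13.27
tcp_pos: [0.4555, -0.064, 0.1971]
orientation: [180.0, -0.0, -168.1]
force: [0.1, 0.9, -1.6]
width: 0.288
```

```bash
python3 -m jog '[{"travel":[0,-2,-20],"spin":0,"gripper":0.1},{"travel":[0,0,-25],"spin":0,"gripper":0.1},{"travel":[0,0,-25],"spin":0,"gripper":0.1},{"travel":[0,0,-15],"spin":0,"gripper":0.1},{"travel":[0,0,-5],"spin":0,"gripper":0.1}]'
python3 -m jog '[{"travel":[0,0,0],"spin":0,"gripper":0.1},{"travel":[0,0,0],"spin":0,"gripper":0.1}]'
python3 - <<'E'
from ov import *
s=cap("side","pics/s9.png")
p=env.read_state()["tcp_pos"];print(p)
over(s,[("f",p[0],p[1],p[2]-.0745),("f",.456,-.066,.004)],280,130,400,250,5,"pics/o2.png",1.4)
E
```

```text
t: 13.68
tcp_pos: [0.4526, -0.064, 0.1041]
orientation: [179.7, -0.3, -168.0]
force: [-0.2, 0.9, -1.9]
width: 0.284
t: 13.85
tcp_pos: [0.4556, -0.0657, 0.1081]
orientation: [180.0, -0.0, -168.1]
force: [0.4, 0.1, -0.6]
width: 0.289
[ 0.45619531 -0.06617796  0.10888364]
```

View pics/o2.png

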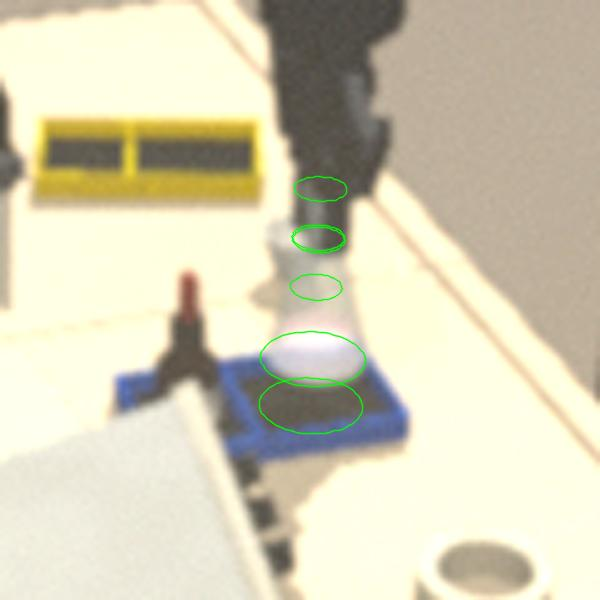

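```bash
python3 -m jog '[{"travel":[0,0,-10],"spin":0,"gripper":0.1},{"travel":[0,0,-9],"spin":0,"gripper":0.1},{"travel":[0,0,-5],"spin":0,"gripper":0.1},{"travel":[0,0,-2],"spin":0,"gripper":0.1},{"travel":[0,0,0],"spin":0,"gripper":0.1}]'
python3 -m jog '[{"travel":[0,0,-1],"spin":0,"gripper":0.1},{"travel":[0,0,-1],"spin":0,"gripper":0.1},{"travel":[0,0,0],"spin":0,"gripper":0.1}]'
python3 -m jog '[{"travel":[0,0,-1],"spin":0,"gripper":0.1},{"travel":[0,0,0],"spin":0,"gripper":0.1}]'
```

```text
t: 14.32
tcp_pos: [0.455, -0.0663, 0.0815]
orientation: [179.9, -0.1, -168.1]
force: [-1.1, 0.2, -0.6]
width: 0.288
t: 14.57
tcp_pos: [0.4558, -0.0666, 0.0804]
orientation: [-180.0, 0.0, -168.1]
force: [0.1, -0.3, -0.8]
width: 0.288
t: 14.73
tcp_pos: [0.4557, -0.0665, 0.0793]
orientation: [-180.0, 0.0, -168.1]
force: [-0.4, 0.0, -1.0]
width: 0.287
```

```bash
python3 -m jog '[{"travel":[0,0,-1],"spin":0,"gripper":0.1},{"travel":[0,0,0],"spin":0,"gripper":0.1}]'
python3 -m jog '[{"travel":[0,0,-1],"spin":0,"gripper":0.1},{"travel":[0,0,0],"spin":0,"gripper":0.1},{"travel":[0,0,0],"spin":0,"gripper":0.1}]'
```

```text
t: 14.9
tcp_pos: [0.456, -0.0667, 0.0786]
orientation: [-180.0, 0.0, -168.1]
force: [0.3, 0.5, 1.6]
width: 0.29
t: 15.15
tcp_pos: [0.4566, -0.067, 0.0784]
orientation: [-179.9, 0.1, -168.1]
force: [-1.0, -0.8, 8.4]
width: 0.293
```

```bash
python3 -m jog '[{"travel":[0,0,0],"spin":0,"gripper":0.4},{"travel":[0,0,0],"spin":0,"gripper":0.5},{"travel":[0,0,0],"spin":0,"gripper":0.6},{"travel":[0,0,0],"spin":0,"gripper":0.7},{"travel":[0,0,0],"spin":0,"gripper":0.7}]'
python3 -m jog '[{"travel":[0,0,15],"spin":0,"gripper":0.7},{"travel":[0,0,30],"spin":0,"gripper":0.7},{"travel":[0,0,35],"spin":0,"gripper":0.7},{"travel":[0,0,35],"spin":0,"gripper":0.7},{"travel":[0,0,20],"spin":0,"gripper":0.7}]'
python3 -m jog '[{"travel":[0,20,0],"spin":-0.06,"gripper":0.7},{"travel":[0,35,0],"spin":-0.06,"gripper":0.7},{"travel":[0,35,0],"spin":-0.06,"gripper":0.7},{"travel":[0,35,0],"spin":-0.06,"gripper":0.7},{"travel":[0,35,0],"spin":-0.055,"gripper":0.7}]'
python3 - <<'E'
from ov import *
s=cap("side","pics/s10.png");t=cap("top","pics/t10.png")
O=[("d",.5265,-.052,.004),("f",.456,-.0665,.004)]
over(t,O,320,200,420,300,4,"pics/o1.png",1.8);over(s,O,270,140,370,240,4,"pics/o2.png")
cv2.imwrite("pics/o5.png",np.hstack([cv2.imread("pics/o1.png"),cv2.imread("pics/o2.png")]))
E
```

```text
t: 15.57
tcp_pos: [0.4555, -0.0664, 0.0771]
orientation: [180.0, -0.0, -168.1]
force: [-0.4, 0.1, 0.0]
width: 0.701
t: 15.98
tcp_pos: [0.4569, -0.0669, 0.216]
orientation: [-179.9, 0.2, -168.1]
force: [0.1, -0.1, 0.3]
width: 0.694
t: 16.4
tcp_pos: [0.4553, 0.0949, 0.2123]
orientation: [180.0, 0.0, 174.8]
force: [0.4, 0.4, 0.5]
width: 0.695
```

View pics/o5.png

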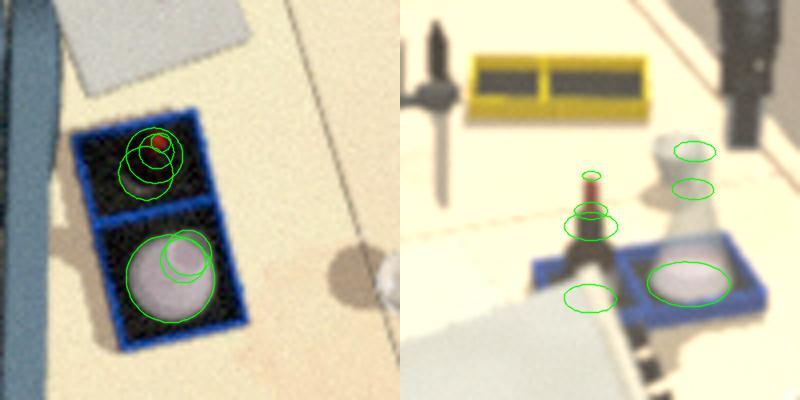

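```bash
python3 -m jog '[{"travel":[0,35,0],"spin":0,"gripper":0.7},{"travel":[0,35,0],"spin":0,"gripper":0.7},{"travel":[0,35,0],"spin":0,"gripper":0.7},{"travel":[0,35,0],"spin":0,"gripper":0.7},{"travel":[0,35,0],"spin":0,"gripper":0.7}]' 30
python3 -m jog '[{"travel":[5,35,0],"spin":0,"gripper":0.7},{"travel":[10,35,0],"spin":0,"gripper":0.7},{"travel":[20,25,0],"spin":0,"gripper":0.7},{"travel":[30,10,0],"spin":0,"gripper":0.7},{"travel":[30,0,0],"spin":0,"gripper":0.7}]'
python3 -m jog '[{"travel":[14,0,0],"spin":0,"gripper":0.7},{"travel":[0,0,0],"spin":0,"gripper":0.7},{"travel":[0,0,0],"spin":0,"gripper":0.7}]'
python3 - <<'E'
from ov import *
s=cap("side","pics/s11.png");t=cap("top","pics/t11.png")
p=env.read_state()["tcp_pos"];print(p)
O=[("d",.5646,.3762),("d",p[0],p[1])]
over(t,O,130,170,230,270,4,"pics/o1.png",1.5);over(s,O,270,230,370,330+20,4,"pics/o2.png",1.2)
a=cv2.imread("pics/o1.png");b=cv2.imread("pics/o2.png")
cv2.imwrite("pics/o5.png",np.hstack([cv2.copyMakeBorder(a,0,80,0,0,0),b]))
E
```

```text
t: 16.92
tcp_pos: [0.4556, 0.2695, 0.2122]
orientation: [-180.0, 0.0, 175.0]
force: [0.9, -0.0, -0.2]
width: 0.7
t: 17.33
tcp_pos: [0.5508, 0.3759, 0.2118]
orientation: [180.0, -0.0, 175.2]
force: [-0.3, -0.2, -0.4]
width: 0.699
t: 17.58
tcp_pos: [0.565, 0.3725, 0.2112]
orientation: [-179.9, -0.1, 174.9]
force: [-0.2, -0.1, 0.5]
width: 0.708
[0.56382879 0.37299127 0.21179472]
```

View pics/o5.png

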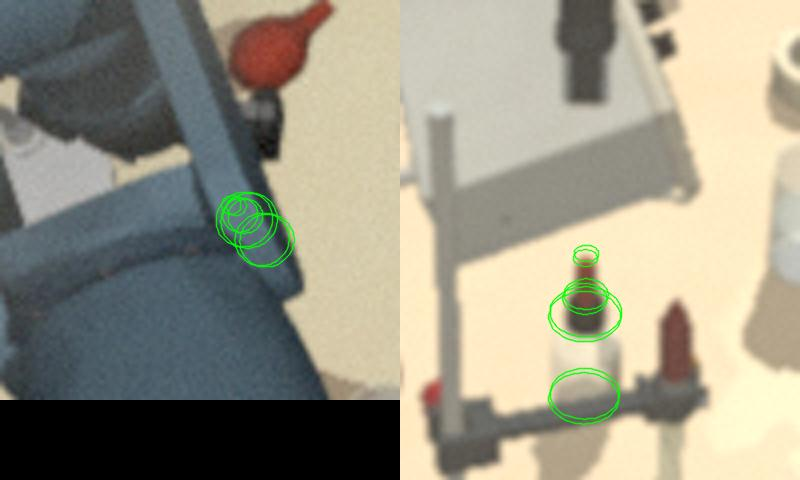

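```bash
python3 -m jog '[{"travel":[0.5,2.5,-30],"spin":0,"gripper":0.7},{"travel":[0,0,-35],"spin":0,"gripper":0.7},{"travel":[0,0,-35],"spin":0,"gripper":0.7},{"travel":[0,0,-30],"spin":0,"gripper":0.7},{"travel":[0,0,-20],"spin":0,"gripper":0.7}]'
python3 -m jog '[{"travel":[0,0,-15],"spin":0,"gripper":0.7},{"travel":[0,0,-8],"spin":0,"gripper":0.7},{"travel":[0,0,-5],"spin":0,"gripper":0.7},{"travel":[0,0,0],"spin":0,"gripper":0.7},{"travel":[0,0,0],"spin":0,"gripper":0.7}]'
python3 - <<'E'
from ov import *
s=cap("side","pics/s12.png")
crop("pics/s12.png",270,230,380,350,5,"pics/c6.png",1.2)
E
```

```text
t: 18.1
tcp_pos: [0.5622, 0.3751, 0.059]
orientation: [-179.9, -0.2, 175.0]
force: [-0.7, 0.3, -0.3]
width: 0.702
t: 18.52
tcp_pos: [0.566, 0.3764, 0.0358]
orientation: [179.9, 0.1, 175.0]
force: [-0.4, 0.8, 0.3]
width: 0.701
```

View pics/c6.png

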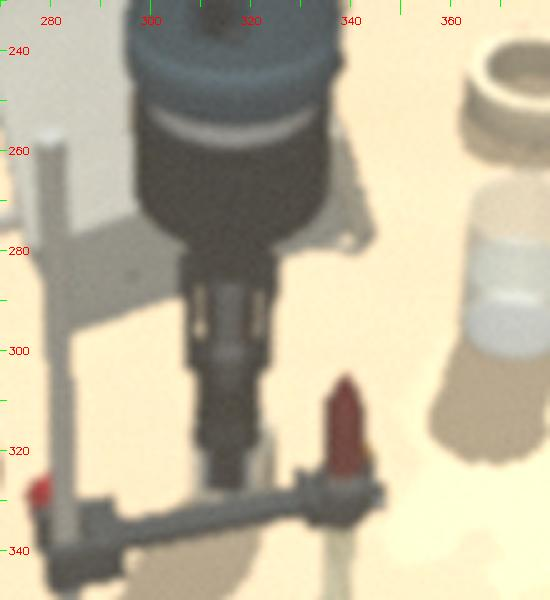

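```bash
python3 -m jog '[{"travel":[0,0,-1],"spin":0,"gripper":0.5},{"travel":[0,0,0],"spin":0,"gripper":0.4},{"travel":[0,0,0],"spin":0,"gripper":0.2},{"travel":[0,0,0],"spin":0,"gripper":0.2},{"travel":[0,0,0],"spin":0,"gripper":0.2}]' 30
python3 -m jog '[{"travel":[0,0,0],"spin":0,"gripper":0.2},{"travel":[0,0,0],"spin":0,"gripper":0.2},{"travel":[0,0,0],"spin":0,"gripper":0.2}]'
python3 -m jog '[{"travel":[0,0,8],"spin":0,"gripper":0.2},{"travel":[0,0,15],"spin":0,"gripper":0.2},{"travel":[0,0,25],"spin":0,"gripper":0.2},{"travel":[0,0,25],"spin":0,"gripper":0.2},{"travel":[0,0,25],"spin":0,"gripper":0.2}]'
python3 -m jog '[{"travel":[-10,-5,30],"spin":0,"gripper":0.2},{"travel":[-20,-10,30],"spin":0,"gripper":0.2},{"travel":[-30,-15,20],"spin":0,"gripper":0.2},{"travel":[-20,-10,0],"spin":0,"gripper":0.2},{"travel":[-10,-10,0],"spin":0,"gripper":0.2}]'
python3 - <<'E'
from ov import *
s=cap("side","pics/s13.png")
crop("pics/s13.png",290,180,400,350,3.5,"pics/c6.png",1.2)
E
```

```text
t: 18.98
tcp_pos: [0.5659, 0.3764, 0.0346]
orientation: [179.9, 0.1, 175.0]
force: [-1.0, 0.8, 7.1]
width: 0.388
t: 19.23
tcp_pos: [0.5659, 0.3765, 0.0346]
orientation: [179.9, 0.1, 175.0]
force: [-0.3, 0.0, 6.1]
width: 0.387
t: 19.65
tcp_pos: [0.5649, 0.3759, 0.1331]
orientation: [-180.0, -0.0, 175.0]
force: [0.1, 0.4, -0.5]
width: 0.389
t: 20.07
tcp_pos: [0.4737, 0.3261, 0.2145]
orientation: [179.9, 0.2, 175.0]
force: [0.1, -0.8, -2.1]
width: 0.39
```

View pics/c6.png

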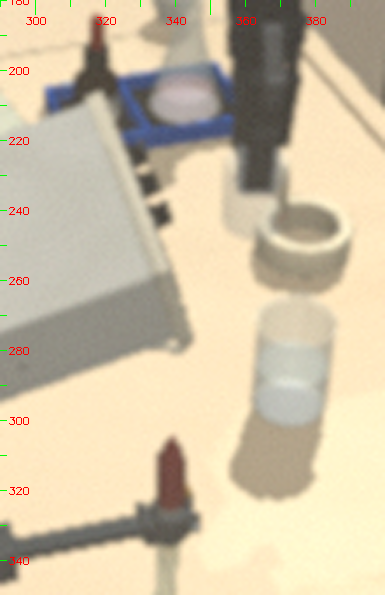

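```bash
python3 -m jog '[{"travel":[-3,-25,0],"spin":0,"gripper":0.2},{"travel":[-3,-32,0],"spin":0,"gripper":0.2},{"travel":[-3,-32,0],"spin":0,"gripper":0.2},{"travel":[0,-32,0],"spin":0,"gripper":0.2},{"travel":[0,-32,0],"spin":0,"gripper":0.2}]'
python3 -m jog '[{"travel":[0,-32,0],"spin":0,"gripper":0.2},{"travel":[0,-32,0],"spin":0,"gripper":0.2},{"travel":[0,-32,0],"spin":0,"gripper":0.2},{"travel":[0,-32,0],"spin":0,"gripper":0.2},{"travel":[0,-32,0],"spin":0,"gripper":0.2}]'
python3 -m jog '[{"travel":[0,-32,0],"spin":0,"gripper":0.2},{"travel":[0,-32,0],"spin":0,"gripper":0.2},{"travel":[0,-32,0],"spin":0,"gripper":0.2},{"travel":[10,-32,0],"spin":0,"gripper":0.2},{"travel":[10,-32,0],"spin":0,"gripper":0.2}]'
python3 -m jog '[{"travel":[14,-32,0],"spin":0,"gripper":0.2},{"travel":[14,-32,0],"spin":0,"gripper":0.2},{"travel":[14,-32,0],"spin":0,"gripper":0.2},{"travel":[14,-32,0],"spin":0,"gripper":0.2},{"travel":[12,-25,0],"spin":0,"gripper":0.2}]'
python3 -m jog '[{"travel":[10,-20,0],"spin":0,"gripper":0.2},{"travel":[5,-8,0],"spin":0,"gripper":0.2},{"travel":[0,0,0],"spin":0,"gripper":0.2}]'
```

```text
t: 20.53
tcp_pos: [0.4661, 0.1719, 0.2121]
orientation: [180.0, 0.1, 175.0]
force: [0.7, 0.3, -0.9]
width: 0.388
t: 20.95
tcp_pos: [0.4663, 0.0114, 0.2122]
orientation: [-180.0, 0.1, 175.0]
force: [1.4, -0.2, -0.8]
width: 0.384
t: 21.37
tcp_pos: [0.4863, -0.1489, 0.2123]
orientation: [-180.0, 0.1, 174.9]
force: [0.4, 0.1, -0.5]
width: 0.389
t: 21.78
tcp_pos: [0.5549, -0.3029, 0.2118]
orientation: [-179.9, 0.0, 174.9]
force: [0.6, -0.5, -0.1]
width: 0.388
t: 22.03
tcp_pos: [0.5696, -0.3299, 0.2112]
orientation: [-180.0, 0.0, 174.9]
force: [-0.4, 0.0, -0.8]
width: 0.389
```

```bash
python3 -m jog '[{"travel":[0,-18,0],"spin":0,"gripper":0.2},{"travel":[-1,-14,-10],"spin":0,"gripper":0.2},{"travel":[0,-4,-25],"spin":0,"gripper":0.2},{"travel":[0,0,-30],"spin":0,"gripper":0.2},{"travel":[0,0,-30],"spin":0,"gripper":0.2}]'
python3 -m jog '[{"travel":[0,0,-25],"spin":0,"gripper":0.2},{"travel":[0,0,-15],"spin":0,"gripper":0.2},{"travel":[0,0,-5],"spin":0,"gripper":0.2},{"travel":[0,0,0],"spin":0,"gripper":0.2},{"travel":[0,0,0],"spin":0,"gripper":0.2}]'
python3 - <<'E'
from ov import *
s=cap("side","pics/s14.png");t=cap("top","pics/t14.png")
p=env.read_state()["tcp_pos"];print(p)
over(s,[("d",p[0],p[1],p[2]-.0346),("d",.568,-.367,.004)],260,80,360,180,6,"pics/o2.png",1.4)
E
```

```text
t: 22.45
tcp_pos: [0.568, -0.3639, 0.1157]
orientation: [-180.0, 0.1, 175.0]
force: [0.8, 0.1, -1.3]
width: 0.384
t: 22.87
tcp_pos: [0.5688, -0.3643, 0.0726]
orientation: [-179.9, 0.1, 175.0]
force: [0.4, -0.7, -0.7]
width: 0.383
[ 0.56936972 -0.36498878  0.0736895 ]
```

View pics/o2.png

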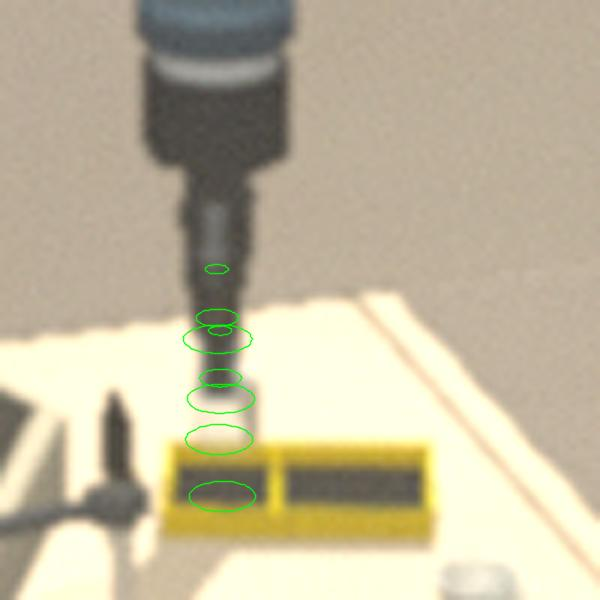

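```bash
python3 -m jog '[{"travel":[0,-1.5,-10],"spin":0,"gripper":0.2},{"travel":[0,0,-10],"spin":0,"gripper":0.2},{"travel":[0,0,-7],"spin":0,"gripper":0.2},{"travel":[0,0,-3],"spin":0,"gripper":0.2},{"travel":[0,0,0],"spin":0,"gripper":0.2}]'
python3 -m jog '[{"travel":[0,0,-2],"spin":0,"gripper":0.2},{"travel":[0,0,-1],"spin":0,"gripper":0.2},{"travel":[0,0,0],"spin":0,"gripper":0.2}]'
```

```text
t: 23.38
tcp_pos: [0.5672, -0.3647, 0.0394]
orientation: [179.9, -0.1, 175.0]
force: [-0.3, -0.1, -0.8]
width: 0.387
t: 23.63
tcp_pos: [0.5685, -0.3657, 0.0388]
orientation: [-180.0, 0.0, 175.0]
force: [0.2, -0.3, -1.0]
width: 0.384
```

```bash
python3 -m jog '[{"travel":[0,0,-1],"spin":0,"gripper":0.2},{"travel":[0,0,0],"spin":0,"gripper":0.2}]'
```

```text
t: 23.8
tcp_pos: [0.5687, -0.3658, 0.0387]
orientation: [-180.0, 0.1, 175.0]
force: [-2.4, 1.3, 5.9]
width: 0.389
```

```bash
python3 -m jog '[{"travel":[0,0,0],"spin":0,"gripper":0.5},{"travel":[0,0,0],"spin":0,"gripper":0.7},{"travel":[0,0,0],"spin":0,"gripper":0.8},{"travel":[0,0,0],"spin":0,"gripper":0.8},{"travel":[0,0,0],"spin":0,"gripper":0.8}]'
python3 -m jog '[{"travel":[0,0,15],"spin":0,"gripper":0.8},{"travel":[0,0,30],"spin":0,"gripper":0.8},{"travel":[0,0,35],"spin":0,"gripper":0.8},{"travel":[0,0,40],"spin":0,"gripper":0.8},{"travel":[0,0,40],"spin":0,"gripper":0.8}]'
python3 -m jog '[{"travel":[-20,20,10],"spin":0,"gripper":1},{"travel":[-20,36,0],"spin":0,"gripper":1},{"travel":[-20,36,0],"spin":0,"gripper":1},{"travel":[-20,36,0],"spin":0,"gripper":1},{"travel":[-20,36,0],"spin":0,"gripper":1}]'
python3 -m jog '[{"travel":[-10,36,0],"spin":0,"gripper":1},{"travel":[0,36,0],"spin":0,"gripper":1},{"travel":[0,36,0],"spin":0,"gripper":1},{"travel":[0,36,0],"spin":0,"gripper":1},{"travel":[0,36,0],"spin":0,"gripper":1}]'
python3 - <<'E'
from ov import *
s=cap("side","pics/s15.png");t=cap("top","pics/t15.png")
O=[("d",.568,-.366,.004)]
over(t,O,440,190,510,290,5,"pics/o1.png",1.8);over(s,O,270,110,350,210,5,"pics/o2.png",1.3)
cv2.imwrite("pics/o5.png",np.hstack([cv2.imread("pics/o1.png"),cv2.imread("pics/o2.png")]))
# beaker, contrast enhanced
def enh(c,x0,y0,x1,y1,k):
    im=cv2.resize(c["pixels"][y0:y1,x0:x1,::-1],None,fx=k,fy=k,interpolation=cv2.INTER_CUBIC)
    l=cv2.cvtColor(im,cv2.COLOR_BGR2LAB);l[:,:,0]=cv2.createCLAHE(4,(2,2)).apply(l[:,:,0]);return cv2.cvtColor(l,cv2.COLOR_LAB2BGR)
cv2.imwrite("pics/o6.png",np.hstack([enh(t,208,258,248,298,10),enh(s,355,260,395,300,10)]))
E
```

```text
t: 24.22
tcp_pos: [0.5681, -0.3655, 0.0371]
orientation: [180.0, -0.0, 175.0]
force: [0.2, -0.5, 0.3]
width: 0.8
t: 24.63
tcp_pos: [0.5678, -0.3651, 0.1996]
orientation: [180.0, -0.0, 175.0]
force: [0.8, -0.9, 1.0]
width: 0.798
t: 25.05
tcp_pos: [0.4671, -0.2001, 0.2084]
orientation: [-180.0, 0.1, 174.9]
force: [0.6, 0.2, 0.3]
width: 1.001
t: 25.47
tcp_pos: [0.458, -0.02, 0.2087]
orientation: [-180.0, 0.1, 174.9]
force: [1.1, -0.0, -0.1]
width: 0.998
```

View pics/o5.png

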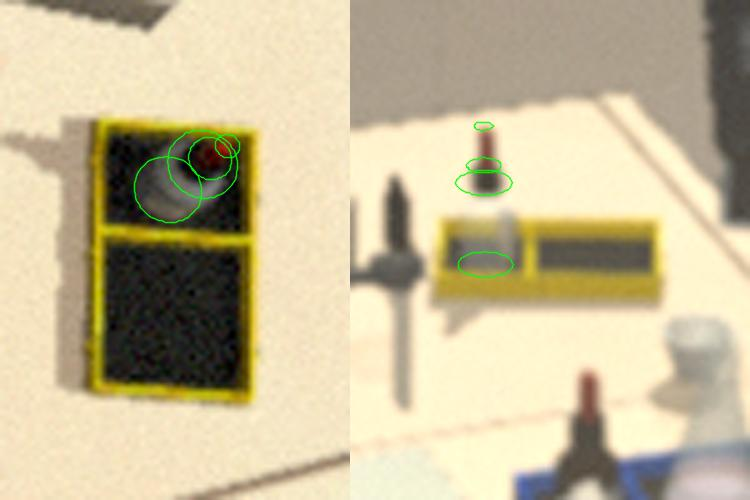

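View pics/o6.png

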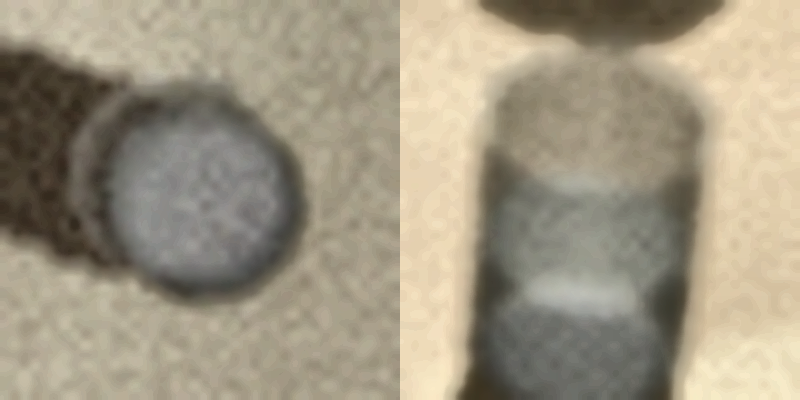

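```bash
python3 -m jog '[{"travel":[-3,36,0],"spin":0,"gripper":1},{"travel":[-4,36,0],"spin":0,"gripper":1},{"travel":[-4,36,0],"spin":0,"gripper":1},{"travel":[-4,36,0],"spin":0,"gripper":1},{"travel":[-4,36,0],"spin":0,"gripper":1}]' 40
python3 -m jog '[{"travel":[-4,36,0],"spin":0,"gripper":1},{"travel":[-3,36,0],"spin":0,"gripper":1},{"travel":[-2,30,0],"spin":0,"gripper":1},{"travel":[0,19,0],"spin":0,"gripper":1},{"travel":[0,0,-20],"spin":0,"gripper":1}]'
python3 -m jog '[{"travel":[0,0,-30],"spin":0,"gripper":1},{"travel":[0,0,-30],"spin":0,"gripper":1},{"travel":[0,0,-20],"spin":0,"gripper":1},{"travel":[0,0,-5],"spin":0,"gripper":1},{"travel":[0,0,0],"spin":0,"gripper":1}]'
python3 - <<'E'
from ov import *
s=cap("side","pics/s16.png");t=cap("top","pics/t16.png")
p=env.read_state()["tcp_pos"];print(p)
over(s,[("b",.43,.283)],320,200,420,320,5,"pics/o2.png",1.2)
E
```

```text
t: 25.98
tcp_pos: [0.4392, 0.1595, 0.2084]
orientation: [180.0, 0.1, 174.9]
force: [0.5, -0.3, -0.2]
width: 1.005
t: 26.4
tcp_pos: [0.4328, 0.2834, 0.1919]
orientation: [179.7, 0.5, 175.2]
force: [2.2, 0.0, 0.5]
width: 0.997
t: 26.82
tcp_pos: [0.4295, 0.2787, 0.1014]
orientation: [-179.9, -0.1, 174.9]
force: [-0.0, -0.2, -0.4]
width: 0.999
[0.43141514 0.27955938 0.10385255]
```

View pics/o2.png

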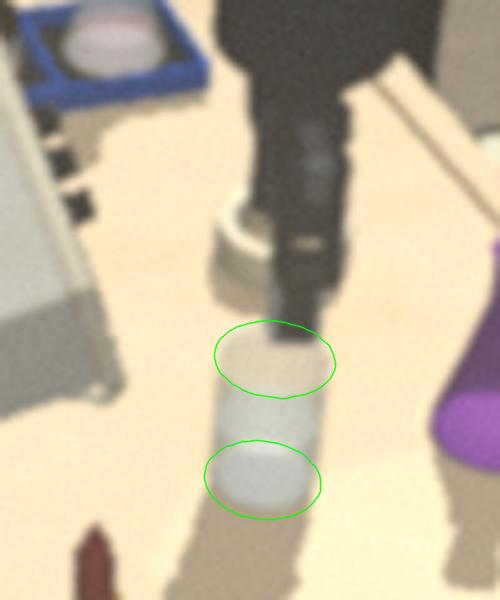

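```bash
python3 -m jog '[{"travel":[-0.5,1.5,-20],"spin":0,"gripper":1},{"travel":[0,0,-20],"spin":0,"gripper":1},{"travel":[0,0,-20],"spin":0,"gripper":1},{"travel":[0,0,-12],"spin":0,"gripper":1},{"travel":[0,0,-5],"spin":0,"gripper":1}]'
python3 -m jog '[{"travel":[0,0,0],"spin":0,"gripper":0.9},{"travel":[0,0,0],"spin":0,"gripper":0.75},{"travel":[0,0,0],"spin":0,"gripper":0.65},{"travel":[0,0,0],"spin":0,"gripper":0.4},{"travel":[0,0,0],"spin":0,"gripper":0.4}]'
python3 -m jog '[{"travel":[0,0,0],"spin":0,"gripper":0.4},{"travel":[0,0,0],"spin":0,"gripper":0.4},{"travel":[0,0,0],"spin":0,"gripper":0.4},{"travel":[0,0,0],"spin":0,"gripper":0.4}]'
python3 - <<'E'
from ov import *
s=cap("side","pics/s17.png")
crop("pics/s17.png",320,200,420,320,5,"pics/o2.png",1.2)
E
```

```text
t: 27.33
tcp_pos: [0.4298, 0.2809, 0.0251]
orientation: [-180.0, -0.0, 175.0]
force: [0.4, 0.2, -0.9]
width: 0.997
t: 27.75
tcp_pos: [0.431, 0.2815, 0.027]
orientation: [179.9, 0.2, 175.0]
force: [-0.2, -1.2, 6.2]
width: 0.631
t: 28.08
tcp_pos: [0.431, 0.2815, 0.027]
orientation: [179.9, 0.2, 175.0]
force: [-0.4, -0.7, 6.8]
width: 0.626
```

View pics/o2.png

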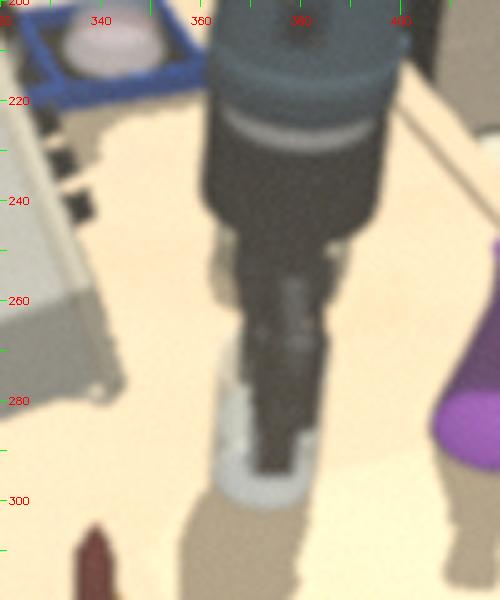

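```bash
python3 -m jog '[{"travel":[0,0,8],"spin":0,"gripper":0.4},{"travel":[0,0,15],"spin":0,"gripper":0.4},{"travel":[0,0,25],"spin":0,"gripper":0.4},{"travel":[0,0,30],"spin":0,"gripper":0.4},{"travel":[0,0,30],"spin":0,"gripper":0.4}]'
python3 -m jog '[{"travel":[0,0,30],"spin":0,"gripper":0.4},{"travel":[0,-10,25],"spin":0,"gripper":0.4},{"travel":[0,-20,15],"spin":0,"gripper":0.4},{"travel":[0,-30,5],"spin":0,"gripper":0.4},{"travel":[0,-30,0],"spin":0,"gripper":0.4}]'
python3 - <<'E'
from ov import *
s=cap("side","pics/s18.png");p=env.read_state()["tcp_pos"];print(p)
over(s,[("b",p[0],p[1],p[2]-.027)],320,150,420,270,5,"pics/o2.png",1.2)
E
```

```text
t: 28.55
tcp_pos: [0.4288, 0.2808, 0.1345]
orientation: [-180.0, -0.1, 175.0]
force: [0.6, 0.2, -0.8]
width: 0.632
t: 28.97
tcp_pos: [0.4304, 0.1908, 0.2111]
orientation: [179.9, 0.3, 175.1]
force: [-0.1, -0.5, -1.6]
width: 0.632
[0.42999866 0.18618376 0.2098489 ]
```

View pics/o2.png

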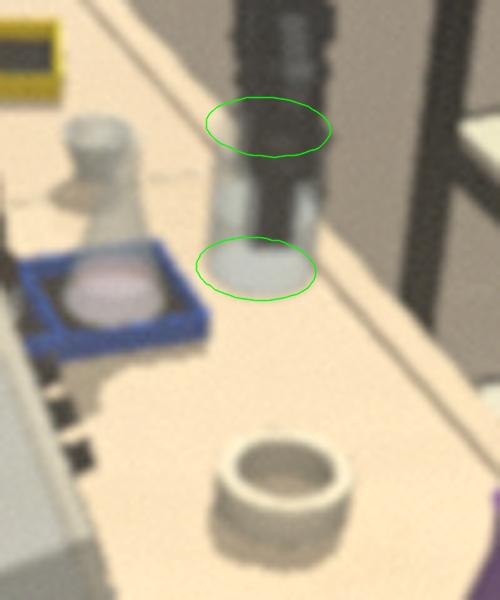

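```bash
python3 -m jog '[{"travel":[4,-30,0],"spin":0,"gripper":0.4},{"travel":[4,-32,0],"spin":0,"gripper":0.4},{"travel":[4,-32,0],"spin":0,"gripper":0.4},{"travel":[4,-32,0],"spin":0,"gripper":0.4},{"travel":[4,-32,0],"spin":0,"gripper":0.4}]'
python3 -m jog '[{"travel":[4,-32,0],"spin":0,"gripper":0.4},{"travel":[4,-32,0],"spin":0,"gripper":0.4},{"travel":[4,-32,0],"spin":0,"gripper":0.4},{"travel":[4,-32,0],"spin":0,"gripper":0.4},{"travel":[4,-32,0],"spin":0,"gripper":0.4}]'
python3 -m jog '[{"travel":[4,-32,0],"spin":0,"gripper":0.4},{"travel":[4,-32,0],"spin":0,"gripper":0.4},{"travel":[4,-32,0],"spin":0,"gripper":0.4},{"travel":[4,-32,0],"spin":0,"gripper":0.4},{"travel":[4,-32,0],"spin":0,"gripper":0.4}]'
python3 -m jog '[{"travel":[4,-28,0],"spin":0,"gripper":0.4},{"travel":[3,-22,0],"spin":0,"gripper":0.4},{"travel":[1,-10,0],"spin":0,"gripper":0.4},{"travel":[0,-3,0],"spin":0,"gripper":0.4},{"travel":[0,0,0],"spin":0,"gripper":0.4}]'
```

```text
t: 29.43
tcp_pos: [0.4493, 0.0317, 0.2089]
orientation: [180.0, 0.0, 175.0]
force: [-0.3, -0.6, -1.6]
width: 0.633
t: 29.85
tcp_pos: [0.4694, -0.1285, 0.2089]
orientation: [-180.0, 0.0, 175.0]
force: [-0.0, -0.0, -0.6]
width: 0.631
t: 30.27
tcp_pos: [0.4894, -0.2884, 0.2088]
orientation: [180.0, 0.0, 175.0]
force: [0.5, -0.6, -1.0]
width: 0.632
t: 30.68
tcp_pos: [0.4973, -0.3498, 0.2082]
orientation: [180.0, -0.0, 174.9]
force: [0.5, -0.3, -1.6]
width: 0.632
```

```bash
python3 -m jog '[{"travel":[2,-8,0],"spin":0,"gripper":0.4},{"travel":[0,-3,-15],"spin":0,"gripper":0.4},{"travel":[0,0,-25],"spin":0,"gripper":0.4},{"travel":[0,0,-30],"spin":0,"gripper":0.4},{"travel":[0,0,-30],"spin":0,"gripper":0.4}]'
python3 -m jog '[{"travel":[0,0,-25],"spin":0,"gripper":0.4},{"travel":[0,0,-13],"spin":0,"gripper":0.4},{"travel":[0,0,-5],"spin":0,"gripper":0.4},{"travel":[0,0,0],"spin":0,"gripper":0.4},{"travel":[0,0,0],"spin":0,"gripper":0.4}]'
python3 - <<'E'
from ov import *
s=cap("side","pics/s19.png");p=env.read_state()["tcp_pos"];print(p)
over(s,[("b",p[0]-.003,p[1],p[2]-.027),("b",.4966,-.3605,.004)],260,90,360,190,6,"pics/o2.png",1.3)
E
```

```text
t: 31.1
tcp_pos: [0.5004, -0.3603, 0.1083]
orientation: [-179.9, 0.1, 175.1]
force: [0.8, 0.2, -1.7]
width: 0.638
t: 31.52
tcp_pos: [0.5006, -0.3615, 0.0667]
orientation: [-179.9, 0.1, 175.0]
force: [0.6, -0.3, -1.3]
width: 0.636
[ 0.50083429 -0.36186234  0.06733144]
```

View pics/o2.png

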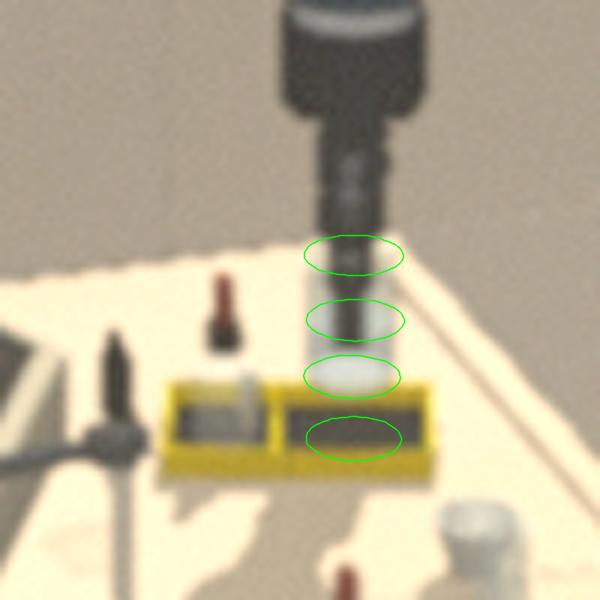

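```bash
python3 -m jog '[{"travel":[-1.5,0.5,-10],"spin":0,"gripper":0.4},{"travel":[0,0,-10],"spin":0,"gripper":0.4},{"travel":[0,0,-7],"spin":0,"gripper":0.4},{"travel":[0,0,-3],"spin":0,"gripper":0.4},{"travel":[0,0,0],"spin":0,"gripper":0.4}]'
python3 -m jog '[{"travel":[0,0,-1.5],"spin":0,"gripper":0.4},{"travel":[0,0,-1],"spin":0,"gripper":0.4},{"travel":[0,0,0],"spin":0,"gripper":0.4}]'
python3 -m jog '[{"travel":[0,0,-1],"spin":0,"gripper":0.4},{"travel":[0,0,0],"spin":0,"gripper":0.4}]'
```

```text
t: 31.98
tcp_pos: [0.4973, -0.3597, 0.0337]
orientation: [179.9, -0.1, 175.0]
force: [-0.1, -0.2, -1.2]
width: 0.637
t: 32.23
tcp_pos: [0.4982, -0.3606, 0.0328]
orientation: [-180.0, 0.0, 175.0]
force: [0.3, 0.5, -1.2]
width: 0.633
t: 32.4
tcp_pos: [0.4982, -0.3606, 0.0319]
orientation: [-180.0, 0.0, 175.0]
force: [-0.6, 0.7, -1.6]
width: 0.626
```

```bash
python3 -m jog '[{"travel":[0,0,-1],"spin":0,"gripper":0.4},{"travel":[0,0,0],"spin":0,"gripper":0.4}]'
python3 -m jog '[{"travel":[0,0,-1],"spin":0,"gripper":0.4},{"travel":[0,0,0],"spin":0,"gripper":0.4}]'
```

```text
t: 32.57
tcp_pos: [0.4984, -0.3607, 0.0311]
orientation: [-180.0, 0.0, 175.0]
force: [-0.9, -0.0, 0.7]
width: 0.63
t: 32.73
tcp_pos: [0.4988, -0.3609, 0.031]
orientation: [-180.0, 0.1, 175.0]
force: [-1.3, 2.3, 6.4]
width: 0.632
```

```bash
python3 -m jog '[{"travel":[0,0,0],"spin":0,"gripper":0.7},{"travel":[0,0,0],"spin":0,"gripper":0.8},{"travel":[0,0,0],"spin":0,"gripper":0.9},{"travel":[0,0,0],"spin":0,"gripper":1},{"travel":[0,0,0],"spin":0,"gripper":1}]'
python3 -m jog '[{"travel":[0,0,15],"spin":0,"gripper":1},{"travel":[0,0,30],"spin":0,"gripper":1},{"travel":[0,0,35],"spin":0,"gripper":1},{"travel":[0,0,40],"spin":0,"gripper":1},{"travel":[0,0,40],"spin":0,"gripper":1}]'
python3 -m jog '[{"travel":[-10,30,10],"spin":0,"gripper":1},{"travel":[-15,36,0],"spin":0,"gripper":1},{"travel":[-15,36,0],"spin":0,"gripper":1},{"travel":[-15,36,0],"spin":0,"gripper":1},{"travel":[-15,36,0],"spin":0,"gripper":1}]'
python3 -m jog '[{"travel":[-15,36,0],"spin":0,"gripper":1},{"travel":[-15,36,0],"spin":0,"gripper":1},{"travel":[0,36,0],"spin":0,"gripper":1},{"travel":[0,36,0],"spin":0,"gripper":1},{"travel":[0,36,0],"spin":0,"gripper":1}]'
python3 -m jog '[{"travel":[0,36,0],"spin":0,"gripper":1},{"travel":[0,36,0],"spin":0,"gripper":1},{"travel":[0,36,0],"spin":0,"gripper":1},{"travel":[0,20,0],"spin":0,"gripper":1},{"travel":[0,0,0],"spin":0,"gripper":1}]'
python3 - <<'E'
from ov import *
s=cap("side","pics/s20.png");t=cap("top","pics/t20.png");print(env.read_state()["tcp_pos"])
O=[("d",.566,-.365,.004),("b",.4955,-.3605,.004)]
over(t,O,440,190,510,290,5,"pics/o1.png",1.8);over(s,O,270,110,350,210,5,"pics/o2.png",1.3)
cv2.imwrite("pics/o5.png",np.hstack([cv2.imread("pics/o1.png"),cv2.imread("pics/o2.png")]))
E
```

```text
t: 33.15
tcp_pos: [0.498, -0.3604, 0.0296]
orientation: [180.0, -0.0, 175.0]
force: [0.2, -0.2, -0.3]
width: 1.0
t: 33.57
tcp_pos: [0.4976, -0.36, 0.1908]
orientation: [179.9, -0.1, 175.0]
force: [1.4, -2.0, -0.5]
width: 1.0
t: 33.98
tcp_pos: [0.4271, -0.185, 0.1996]
orientation: [180.0, 0.0, 174.9]
force: [-0.2, 0.7, 0.6]
width: 0.998
t: 34.4
tcp_pos: [0.3976, -0.005, 0.2001]
orientation: [-180.0, 0.1, 174.9]
force: [0.6, -0.1, -0.4]
width: 1.0
t: 34.82
tcp_pos: [0.3976, 0.1248, 0.1999]
orientation: [179.9, 0.0, 175.2]
force: [-0.9, -0.0, 0.7]
width: 1.001
[0.39786879 0.12204108 0.1997182 ]
```

View pics/o5.png

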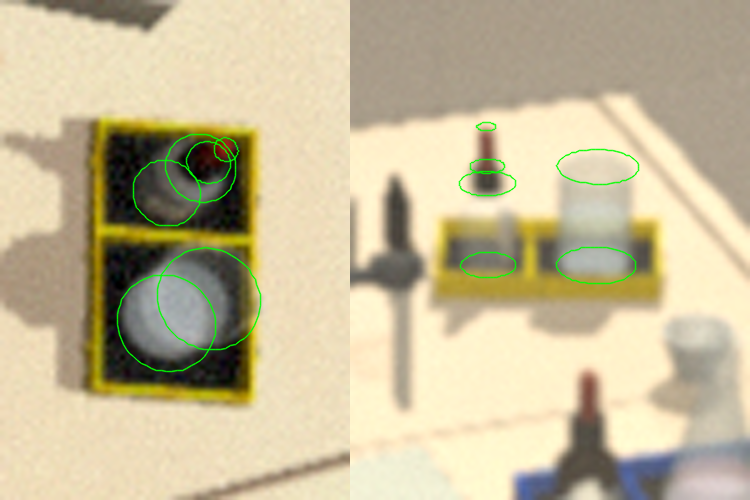

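View pics/t20.png

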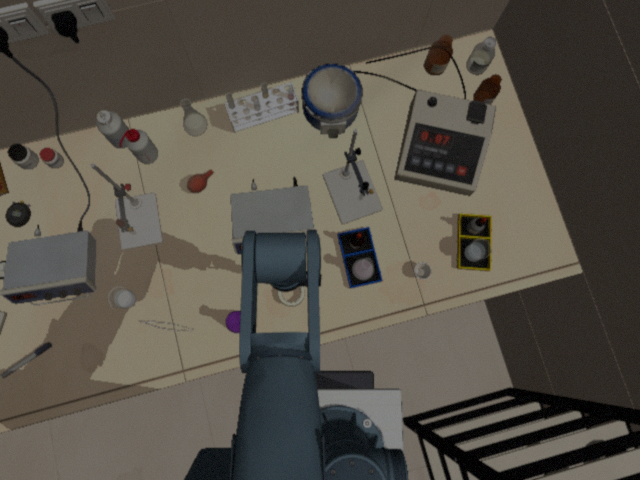

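View pics/s20.png

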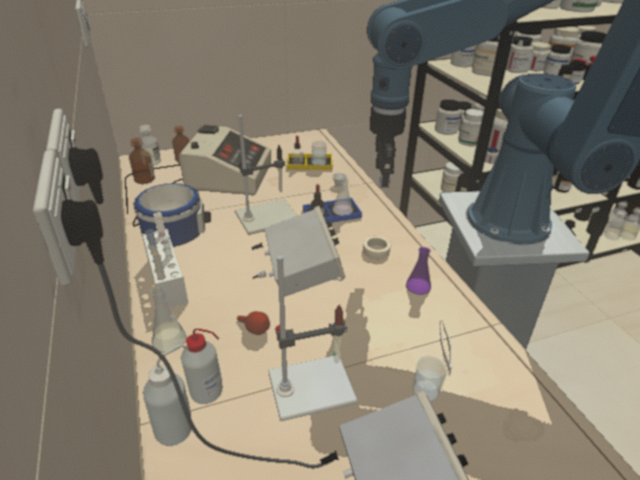

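Both kits look right: amber bottle (357,240) and flask (362,268) in the blue tray, white bottle (478,226) and beaker (475,252) in the yellow tray. The tape, crucible, red bulb and look-alikes haven't moved. Handing in.

Run:
```python
from rig import order
print(order.job_done())
```

```text
the job is handed in; nothing more can be done
None
```

Both kits are made up and the job is handed in. The blue kit (amber dropper in the small pocket, pink flask in the large) was finished before anything moved for the yellow kit (white dropper in the small pocket, the nearer beaker in the large).

- **Placing:** Each piece went down in 1 mm steps until the wrist force showed 6 to 8 N of contact at the pocket-floor height, and was then released. The robot clock read about 35 s at the end, and the arm was clear of everything.
- **Last pictures:** All four items stand upright in their pockets. The tape, crucible, red bulb, purple flask and far beaker are where they were.
- **Disagreements:** The white dropper and the beaker sit about 2 to 4 mm off the positions I first modelled, but well inside their pockets. I could not see the beaker's lip clearly; I took it to lie along world x and gripped along y.

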